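# Weigh out a test portion of crushed stone

## Task

Weigh out a test portion of crushed stone. First tip all the stones in the handled steel beaker into the sample can on the spring balance and stand the empty beaker back on the bench, then add spare stones from the tray until the needle comes to rest between the two prongs of the limit fork on the dial. Then close the can with its lid where it stands, leave the spares that were not needed in the tray, and do not disturb the stopwatch or the two closed tins.

Things in the scene. Friction and masses are not known exactly. Their poses are not given: they have to be found in the camera images.
- beaker_center (a point): steel beaker, open at the top, 76 mm across (78 mm at the rim), 80 mm high, wall 2.5 mm, floor 3 mm, 140 g, with a strap handle on one side; it holds the stones to be poured (inside 71 mm across). Point on its axis, 40 mm above its underside; z up along the axis, x towards the handle. The rim is 40 mm above this point
- beaker_handle (a point): middle of the upright bar of the beaker's handle, 68 mm from the beaker's axis along its x and 46 mm above its underside; the bar is 8 mm thick (x), 14 mm wide (y), 54 mm high; 26 mm free between the bar and the wall; same axes as the beaker
- can_mouth (a point): open aluminium sample can standing loose on the pan of the balance: 93 mm across, 72 mm high, wall 3 mm (86 mm across inside), floor 3 mm. Point at the centre of its mouth, level with the rim; z up
- lid_knob (a point): the can's aluminium lid, 97 mm across, 50 g, with a black knob 23 mm across and 29 mm high. Point on the axis, half-way up the knob, 26 mm above the lid's underside; z up. Under the plate (whose top is 16 mm below this point, its underside 20 mm below it) a plug 78 mm across and 6 mm deep goes into the can's mouth; on the can the plate lies on the rim, with this point 20 mm above the rim, and its weight carries the needle about 0.79 rad further
- tray_in (a point): shallow steel tray with the spare stones, 170 mm (x) by 200 mm (y) outside, wall 3 mm thick and 14 mm high; fixed to the bench. Point at the centre of its floor, 3 mm above the bench
- balance_needle (a joint): the black needle on the dial of the spring balance (grey wedge-shaped housing 169 x 150 x 85 mm, dial on its sloping front, round pan on a column above). 0 points up the slope (12 o'clock) with the empty can on the pan; it turns clockwise, in rad, 2 pi for 400 g, so a stone adds about 0.39. The pan sinks as it is loaded, 30 mm for 400 g (2 mm a stone), on a spring of 131 N/m
- limit_fork (a joint): the flat two-pronged fork lying under the needle on the same pivot, set to the wanted weight; angle, in the same sense and from the same zero as the needle, of the middle between its prongs. The prongs stand 0.255 rad to either side of it; the needle is within limits when it is between them. Not to be moved
- fork_pivot (a point): pivot of the fork and needle, in the middle of the dial; x points half-way between the prongs, z out of the dial, towards the reader
- needle_tip (a point): tip of the balance's needle, 34 mm from the pivot; x points along the needle, z out of the dial
- stone_1_center (a point): piece of crushed stone, a rough block about 25 x 21 x 19 mm (own x, y, z; the two y faces are the most nearly parallel), about 25 g; origin at its middle; starts in the beaker
- stone_2_center (a point): piece of crushed stone, a rough block about 25 x 21 x 19 mm (own x, y, z; the two y faces are the most nearly parallel), about 25 g; origin at its middle; starts in the beaker
- stone_3_center (a point): piece of crushed stone, a rough block about 25 x 21 x 19 mm (own x, y, z; the two y faces are the most nearly parallel), about 25 g; origin at its middle; starts in the beaker
- stone_4_center (a point): piece of crushed stone, a rough block about 25 x 21 x 19 mm (own x, y, z; the two y faces are the most nearly parallel), about 25 g; origin at its middle; starts in the beaker (1 to 3 of stones 4, 5 and 6 are there)
- stone_5_center (a point): piece of crushed stone, a rough block about 25 x 21 x 19 mm (own x, y, z; the two y faces are the most nearly parallel), about 25 g; origin at its middle; starts in the beaker (1 to 3 of stones 4, 5 and 6 are there)
- stone_6_center (a point): piece of crushed stone, a rough block about 25 x 21 x 19 mm (own x, y, z; the two y faces are the most nearly parallel), about 25 g; origin at its middle; starts in the beaker (1 to 3 of stones 4, 5 and 6 are there)
- spare_1_center (a point): piece of crushed stone, a rough block about 25 x 21 x 19 mm (own x, y, z; the two y faces are the most nearly parallel), about 25 g; origin at its middle; a spare, starts in the tray
- spare_2_center (a point): piece of crushed stone, a rough block about 25 x 21 x 19 mm (own x, y, z; the two y faces are the most nearly parallel), about 25 g; origin at its middle; a spare, starts in the tray
- spare_3_center (a point): piece of crushed stone, a rough block about 25 x 21 x 19 mm (own x, y, z; the two y faces are the most nearly parallel), about 25 g; origin at its middle; a spare, starts in the tray
- spare_4_center (a point): piece of crushed stone, a rough block about 25 x 21 x 19 mm (own x, y, z; the two y faces are the most nearly parallel), about 25 g; origin at its middle; a spare, starts in the tray
- spare_5_center (a point): piece of crushed stone, a rough block about 25 x 21 x 19 mm (own x, y, z; the two y faces are the most nearly parallel), about 25 g; origin at its middle; a spare, starts in the tray
- stopwatch: black stopwatch 67 x 58 x 19 mm lying on the bench, not part of the job; origin under its middle
- tin_near: closed aluminium moisture tin 52 mm across, 28 mm high, on the bench in front of the balance, not part of the job; origin under its middle
- tin_far: closed aluminium moisture tin 52 mm across, 28 mm high, beyond the tray, not part of the job; origin under its middle

How it is judged:
On the way, in this order (a step that is already met when the one before it is completed fails the run):
1. all the stones that were in the beaker lie in the can on the balance (horizontal distance between each of stone_1_center, stone_2_center, stone_3_center, stone_4_center, stone_5_center, stone_6_center and can_mouth below 0.043 m and z of stone_1_center in the frame of can_mouth between -0.074 and 0 m and z of stone_2_center in the frame of can_mouth between -0.074 and 0 m and z of stone_3_center in the frame of can_mouth between -0.074 and 0 m and z of stone_4_center in the frame of can_mouth between -0.074 and 0 m and z of stone_5_center in the frame of can_mouth between -0.074 and 0 m and z of stone_6_center in the frame of can_mouth between -0.074 and 0 m), for 0.2 s.
2. with the beaker standing on the bench and the can still open, the needle rests between the two prongs of the limit fork (y of needle_tip in the frame of fork_pivot between -0.00857634 and 0.00857634 m and x of needle_tip in the frame of fork_pivot above 0 m and angle between beaker_center's own z axis and vertical below 0.1 rad and height (world z) of beaker_center below 0.05 m and velocity of joint balance_needle between -0.15 and 0.15 rad/s and distance between lid_knob and can_mouth above 0.06 m and contact force between the fingers and can below 0.1 N), for 0.5 s.
At the end, for the whole second after the job is handed in: Beaker stones all in the can, each spare in the can or tray; weight as it was with the needle between the prongs (the lid then adds 0.79 rad, give or take 0.285 about the fork). Lid flat on the rim, within 7 mm of centre and 0.06 rad. Empty beaker upright on the bench. All at rest (all of step 1 and ((horizontal distance between spare_1_center and can_mouth below 0.043 m and z of spare_1_center in the frame of can_mouth between -0.074 and 0 m) or (x of spare_1_center in the frame of tray_in between -0.085 and 0.085 m and y of spare_1_center in the frame of tray_in between -0.1 and 0.1 m and z of spare_1_center in the frame of tray_in below 0.03 m)) and ((horizontal distance between spare_2_center and can_mouth below 0.043 m and z of spare_2_center in the frame of can_mouth between -0.074 and 0 m) or (x of spare_2_center in the frame of tray_in between -0.085 and 0.085 m and y of spare_2_center in the frame of tray_in between -0.1 and 0.1 m and z of spare_2_center in the frame of tray_in below 0.03 m)) and ((horizontal distance between spare_3_center and can_mouth below 0.043 m and z of spare_3_center in the frame of can_mouth between -0.074 and 0 m) or (x of spare_3_center in the frame of tray_in between -0.085 and 0.085 m and y of spare_3_center in the frame of tray_in between -0.1 and 0.1 m and z of spare_3_center in the frame of tray_in below 0.03 m)) and ((horizontal distance between spare_4_center and can_mouth below 0.043 m and z of spare_4_center in the frame of can_mouth between -0.074 and 0 m) or (x of spare_4_center in the frame of tray_in between -0.085 and 0.085 m and y of spare_4_center in the frame of tray_in between -0.1 and 0.1 m and z of spare_4_center in the frame of tray_in below 0.03 m)) and ((horizontal distance between spare_5_center and can_mouth below 0.043 m and z of spare_5_center in the frame of can_mouth between -0.074 and 0 m) or (x of spare_5_center in the frame of tray_in between -0.085 and 0.085 m and y of spare_5_center in the frame of tray_in between -0.1 and 0.1 m and z of spare_5_center in the frame of tray_in below 0.03 m)) and horizontal distance between lid_knob and can_mouth below 0.007 m and z of lid_knob in the frame of can_mouth between 0.017 and 0.0235 m and angle between lid_knob's own z axis and vertical below 0.06 rad and y of needle_tip in the frame of fork_pivot between -0.0298313 and -0.0163123 m and x of needle_tip in the frame of fork_pivot above 0 m and angle between beaker_center's own z axis and vertical below 0.1 rad and height (world z) of beaker_center between 0.033 and 0.05 m and linear speed of each of beaker, can_lid below 0.03 m/s); the robot touches nothing.
It fails at once if the stopwatch or one of the closed tins is pushed more than 30 mm (distance of any of stopwatch, tin_near, tin_far from where it was at the start of the episode above 0.03 m).
Of stone_4, stone_5, stone_6 only 1 to 3 are there at a start; the rules pass over those that are not, and their reading is None.
At some moment in a run one of can_lid, beaker may be knocked a few centimetres aside while the robot is not near it.
Once in a run the grip may slacken for a moment while it holds something.
It also fails if it takes over 210 s, if anything falls off the work surface, if the arm or the gripper's body presses on something with over 40 N, if the wrist force passes 120 N, or if a joint passes its speed limit or range.

## Robot

A 7-joint arm with a two-finger parallel gripper is mounted at the origin on a cart in front of the work surface, level with it; the furniture and walls round the work are solid. World frame = base frame: x ahead of the robot, y to its left, z up, the work surface at z = 0. Lengths are in m, angles in rad, forces in N, time in s.
With the tool pointing down it reaches from about 0.4 to 0.85 m from the base axis. Payload 4.5 kg.
Tool frame: the origin (TCP) lies on the centre line of the jaws, within the pads' length; the fingertips stand 14 mm ahead of it and the grasp point (between the pads) lies 5 mm behind it (r.tcp_to_tips is the z of the fingertips in the tool frame, in m); z points along the fingers, y is the direction in which the jaws open and shut (so a half turn about z gives the same grasp; the last joint's range is limited). The gripper opens to 88 mm and grips with 3 to 60 N. Pads are 18 mm wide; open, the fingers measure 123 mm over their backs; the gripper's body (75 mm by 187 mm) begins 45 mm behind the grasp point.
Start: joints at [1.206, 0.689, -0.195, 1.565, 0.157, 0.902, -0.215], TCP at [0.243, -0.576, 0.253] pointing down, gripper open.
Joint ranges: [-3.01, 3.01], [-0.46, 2.08], [-1.47, 1.51], [0.13, 2.56], [-1, 4.14], [0.04, 2.09], [-2.66, 2.66]. Speed limits (rad/s): [2.57, 2.57, 3.14, 3.14, 3.14, 3.14, 3.14].

## Interface

Orientations are given as a unit quaternion [x, y, z, w].
In Python, from plant import r, viewer gives the robot as it stands.
- The arm moves only by the shell command python3 -m inch 'ROWS' [FORCE]. ROWS is JSON, a list of rows, each a list of 3 entries, a list of its own where there are three numbers: the closure, from 0 (fully open) to 1 (shut), then the shift along the tool's x, y, z in cm, then the turn about the tool's z in degrees. In form: [[fingers, [x, y, z], yaw], ...]. A call has 1 to 20 rows; each row is the pose to reach, as a shift and turn from the pose commanded when the call began, along the tool's axes at that moment; what a row does not reach only later rows make up. A row lasts 1/10 s, in which the tool goes at most 50 mm and 8.59 degrees, less where a joint would pass 70% of its speed; a pose out of reach is approached as far as the arm can. A call with a gripper value outside its range is refused whole. The fingers move at their own pace and stop on an object; FORCE is the grip in N (left out, the last holds). Time passes only in rows, so rows that repeat a pose let the fingers close. It gives the time, the measured TCP pose, the force and the opening at its end, in the units of the state.
- r.get_state(): the state, without advancing time (a new reading comes with each control period).
- viewer.snapshot(name): name is "scene" or "top" or "wrist"; returns the picture (480x640x3 uint8, red, green, blue); there is no depth.
- viewer.camera_params(name): a dict with "intrinsics" (3x3 intrinsics, pixels), "k1" (the pictures are not rectified: a ray, as slopes to the right and down, at radius r is drawn at 1 + k1 r^2 times it, then the intrinsics apply), "world_to_cam" (4x4, takes a point from world to camera coordinates). Camera axes: x right, y up, looking along -z (the intrinsics and any distortion apply to the point x, -y, -z); pixel columns grow to the right and rows downward; lengths in m; the calibration is good to about 2 mm. A picture is of the moment at which its call begins: read the wrist's pose just before it. camera_params takes no time and is no camera call; for the wrist camera it gives the pose at the moment of the call.
- r.finish_job(): hands the job in, once; it reports no verdict.
Trained networks look in the newest picture that a camera, given by its name, has taken for a name from the list of things; names that differ only in an ending like _2 or _b are one class to them, and where a whole thing is asked for, a point or a joint stands for the part that bears it (a point fixed in the world has none). Each returns a list of dicts, best first, with "p" (0 to 1); they miss things now and then, are a little off and sometimes report something else, mostly with a low value. They report only what shows in the picture. A call takes as long as a camera call.
- viewer.outline_of(camera, name): "pixels" (480x640 bool, what is visible of it) and "bbox" ([left, top, width, height] in pixels, round what is visible of it).
The state is a dict: "clock": time; "q": joint angles; "qd": joint speeds; "joint_torque": joint torques, N m; "tool_pos": TCP position; "eef_rot": TCP orientation; "contact_force": force on the tool from outside, world axes, zero at the start; "moment": the same for the moment, N m; "opening": opening from 0.0 (shut) to 1.0 (fully open).
Only numpy, scipy, OpenCV 4.12 (cv2) and the standard library are available. Lean on these libraries where they do the work, as an engineer would, in place of code of your own. Each camera call takes 0.05 s, during which the arm holds its last target.

## Working session

There is one attempt and no reset: what is moved stays moved. The work goes in short steps, Python scripts to look and compute and a shell command to move; the robot and the scene stay as the last step left them, time stands still between calls to the robot, and variables do not carry over. Pictures are saved under pics/ and viewed, and the job is handed in when it is done.

```bash
ls; mkdir -p pics; cat > h.py <<'E'
import numpy as np, cv2
from plant import r, viewer
def save(cam,name):
    im=viewer.snapshot(cam); cv2.imwrite('pics/'+name+'.png',cv2.cvtColor(im,cv2.COLOR_RGB2BGR)); return im
E
python3 - <<'E'
from h import *
for c in ['scene','top','wrist']:
    save(c,c+'0'); p=viewer.camera_params(c); print(c,p)
print(r.get_state())
E
```

```text
pics
scene {'intrinsics': array([[462.17051308,   0.        , 320.84338783],
       [  0.        , 462.17051308, 244.90393493],
       [  0.        ,   0.        ,   1.        ]]), 'k1': 0.020987222173914653, 'world_to_cam': array([[-5.68208768e-01, -8.22883847e-01, -9.84607835e-04,
         3.00664884e-01],
       [ 3.40526053e-01, -2.36225269e-01,  9.10076716e-01,
        -3.24594176e-01],
       [-7.49120019e-01,  5.16778285e-01,  4.14438658e-01,
        -6.08106514e-01],
       [ 0.00000000e+00,  0.00000000e+00,  0.00000000e+00,
         1.00000000e+00]])}
top {'intrinsics': array([[474.90887136,   0.        , 320.89119389],
       [  0.        , 474.90887136, 240.25403495],
       [  0.        ,   0.        ,   1.        ]]), 'k1': -0.0676809147279746, 'world_to_cam': array([[-3.01319824e-03, -9.99994916e-01,  1.04358981e-03,
         1.83799637e-02],
       [ 9.92162552e-01, -2.85923054e-03,  1.24921159e-01,
        -5.68398709e-01],
       [-1.24917540e-01,  1.41182295e-03,  9.92166123e-01,
        -1.33516041e+00],
       [ 0.00000000e+00,  0.00000000e+00,  0.00000000e+00,
  
[... 482 characters left out ...]
     ]])}
{'clock': 0.15, 'q': array([ 1.20579727,  0.68978384, -0.19457085,  1.56607275,  0.15730091,
        0.90247575, -0.21511118]), 'qd': array([ 0.00140179, -0.00169609,  0.00110541, -0.0030284 ,  0.00077552,
       -0.00054971,  0.00076089]), 'joint_torque': array([-1.30618329e-03, -5.27853405e+01, -1.26860373e+00, -1.53584021e+01,
       -5.25228248e-02,  3.91804075e-03,  8.48797231e-05]), 'tool_pos': array([ 0.24251552, -0.57555203,  0.25210865]), 'eef_rot': array([ 9.80177125e-01,  1.98122059e-01, -1.67116835e-04, -6.52943055e-04]), 'contact_force': array([-0.37929008, -0.0938601 ,  1.19031499]), 'moment': array([0.02680558, 0.00014987, 0.03018976]), 'opening': 0.9977878903796832}
```

View pics/scene0.png

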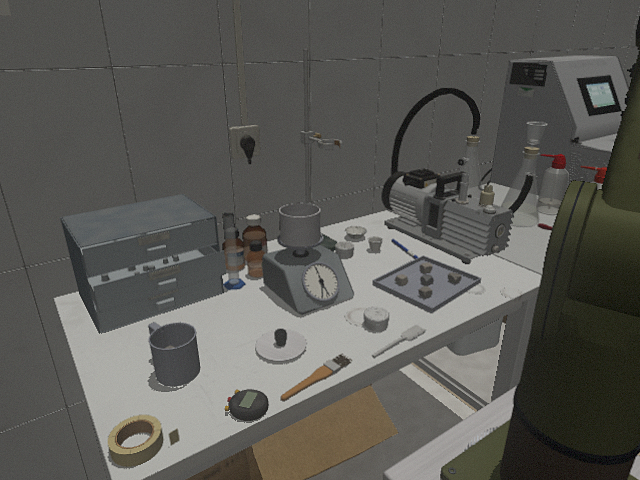

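View pics/top0.png

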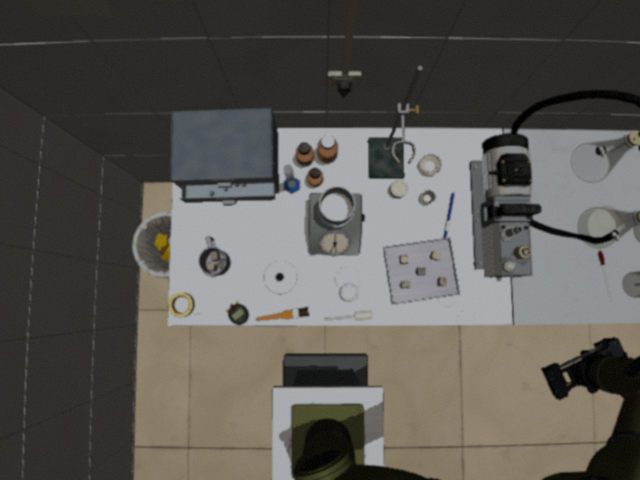

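View pics/wrist0.png

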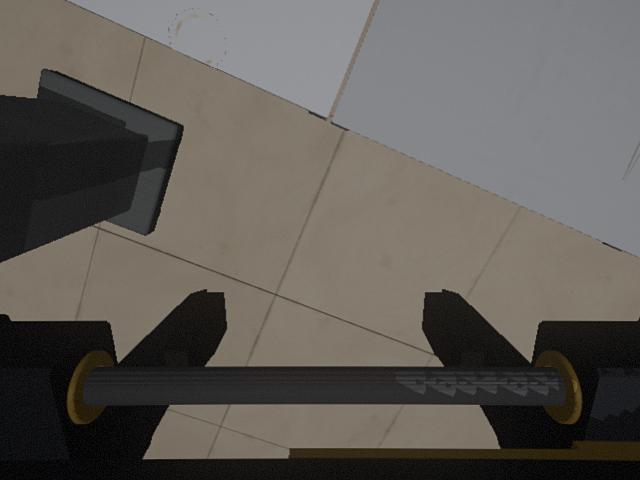

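```bash
cat >> h.py <<'E'
def ray(cam,uv,P=None):
    P=P or viewer.camera_params(cam); K=P['intrinsics'];k=P['k1'];T=P['world_to_cam']
    d=np.array([(uv[0]-K[0,2])/K[0,0],(uv[1]-K[1,2])/K[1,1]]); s=d.copy()
    for _ in range(20): s=d/(1+k*(s@s))
    v=np.array([s[0],-s[1],-1.]); R=T[:3,:3]
    return -R.T@T[:3,3], R.T@v
def onz(cam,uv,z,P=None):
    o,v=ray(cam,uv,P); return o+v*(z-o[2])/v[2]
def proj(cam,p,P=None):
    P=P or viewer.camera_params(cam); K=P['intrinsics'];T=P['world_to_cam']
    c=T[:3,:3]@np.array(p)+T[:3,3]; s=np.array([c[0],-c[1]])/-c[2]; s=s*(1+P['k1']*(s@s))
    return K[0,0]*s[0]+K[0,2],K[1,1]*s[1]+K[1,2]
def tri(rays):
    A=np.zeros((3,3));b=np.zeros(3)
    for o,v in rays:
        v=v/np.linalg.norm(v);M=np.eye(3)-np.outer(v,v);A+=M;b+=M@o
    return np.linalg.solve(A,b)
def det(cam,name,pm=0.3):
    out=[]
    for d in viewer.outline_of(cam,name):
        if d['p']>pm:
            ys,xs=np.nonzero(d['pixels']); out.append((round(d['p'],2),d['bbox'],xs.mean().round(1),ys.mean().round(1),len(xs)))
    return out
E
python3 - <<'E'
from h import *
for c in ['top','scene']:
    viewer.snapshot(c)
    for n in ['beaker_center','beaker_handle','can_mouth','lid_knob','tray_in','balance_needle','limit_fork','spare_1_center','stopwatch','tin_near','tin_far']:
        for d in det(c,n): print(c,n,*d)
# top zoom
im=viewer.snapshot('top'); cv2.imwrite('pics/topz.png',cv2.cvtColor(cv2.resize(im[180:330,160:480],None,fx=2.5,fy=2.5,interpolation=cv2.INTER_CUBIC),cv2.COLOR_RGB2BGR))
im=viewer.snapshot('scene'); cv2.imwrite('pics/scz.png',cv2.cvtColor(cv2.resize(im[190:430,130:370],None,fx=2.5,fy=2.5,interpolation=cv2.INTER_CUBIC),cv2.COLOR_RGB2BGR))
E
```

```text
top beaker_center 0.77 [197.0, 236.6, 35.2, 36.2] 213.1 258.5 595
top beaker_handle 0.64 [198.6, 233.9, 25.5, 41.6] 212.9 258.1 502
top can_mouth 0.91 [320.8, 187.5, 37.9, 35.1] 335.9 205.0 1105
top lid_knob 0.8 [263.3, 263.7, 31.7, 32.6] 279.8 277.2 852
top lid_knob 0.39 [195.6, 236.6, 36.4, 37.3] 213.3 258.4 693
top tray_in 0.89 [384.0, 239.5, 74.3, 65.8] 420.4 270.5 3576
top tray_in 0.69 [263.4, 263.3, 33.9, 29.0] 279.9 277.1 808
top tray_in 0.52 [418.3, 269.1, 7.8, 4.9] 420.8 270.9 58
top spare_1_center 0.43 [438.2, 277.3, 5.4, 8.3] 441.8 281.4 80
top stopwatch 0.73 [225.9, 300.4, 25.6, 21.4] 237.9 313.4 350
top tin_near 0.64 [340.3, 282.5, 20.5, 19.6] 348.7 292.3 251
top tin_far 0.64 [388.6, 177.3, 21.2, 16.7] 398.2 188.8 263
scene beaker_center 0.59 [149.4, 322.0, 51.4, 65.6] 174.0 352.8 2680
scene beaker_handle 0.8 [147.8, 318.8, 52.9, 68.1] 174.2 352.9 2685
scene can_mouth 0.62 [279.4, 203.0, 42.6, 42.6] 299.2 223.7 1681
scene lid_knob 0.98 [255.0, 330.8, 49.3, 29.8] 280.6 345.1 1292
scene tray_in 0.95 [372.0, 255.8, 109.8, 57.1] 426.3 283.4 2867
scene limit_fork 0.73 [361.1, 305.7, 28.1, 23.8] 375.6 318.3 508
scene spare_1_center 0.69 [421.2, 261.5, 8.1, 13.1] 425.3 266.9 98
scene stopwatch 0.86 [224.6, 387.9, 43.5, 33.4] 247.2 404.5 994
scene tin_near 0.65 [359.5, 305.1, 31.0, 25.9] 375.1 317.8 561
scene tin_far 0.79 [335.7, 244.0, 15.5, 11.3] 344.1 248.8 266
```

View pics/topz.png

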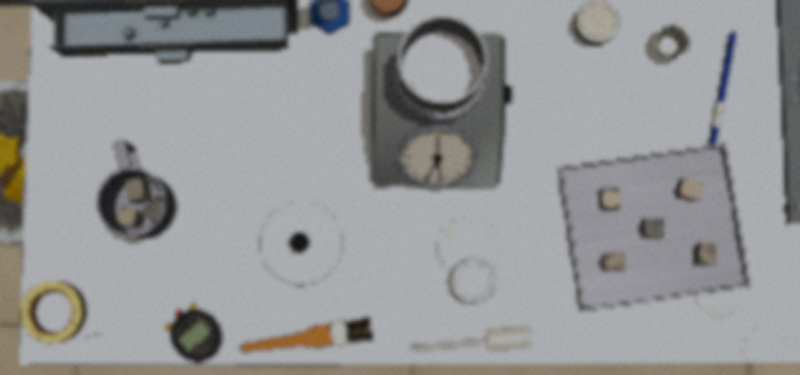

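View pics/scz.png

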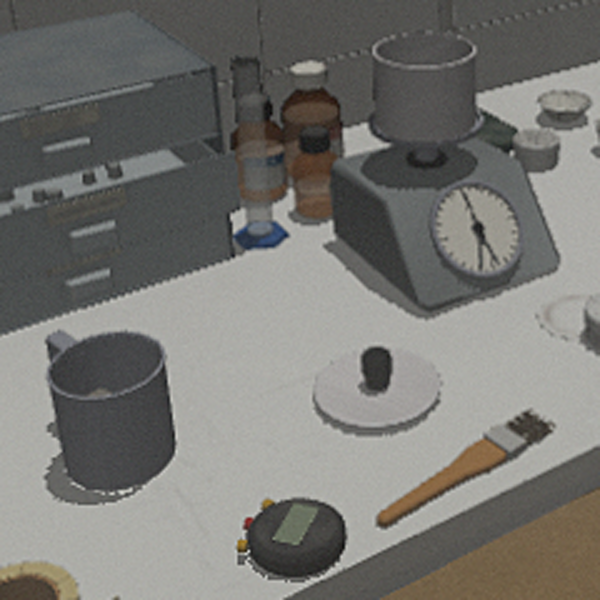

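```bash
python3 - <<'E'
from h import *
print('beaker',onz('top',(214.8,262),.08),'scene',onz('scene',(130+108/2.5,190+365/2.5),.08))
print('handle top',onz('top',(160+124/2.5,180+146/2.5),.073), 'bot?', onz('top',(160+125/2.5,180+152/2.5),.06))
o=[ray('top',(336.8,206)),ray('scene',(299.6,210))]
p=tri(o);print('can',p,proj('top',p),proj('scene',p))
o=[ray('top',(279.6,276.8)),ray('scene',(130+376/2.5,190+352/2.5))]
p=tri(o);print('knobtop',p,proj('top',p),proj('scene',p))
c=[ (160+x/2.5,180+y/2.5) for x,y in [(558,169),(723,147),(747,286),(582,309)]]
q=np.array([onz('top',k,.014) for k in c]);print('tray',q.mean(0),np.degrees(np.arctan2(*(q[1]-q[0])[:2])))
for x,y in [(610,198),(690,188),(652,228),(613,261),(705,253)]:
  print('sp',onz('top',(160+x/2.5,180+y/2.5),.02))
print('pivot',tri([ray('top',(160+437/2.5,180+158/2.5)),ray('scene',(130+478/2.5,190+229/2.5))]))
E
```

```text
beaker [0.50266611 0.31246027 0.08      ] scene [0.50668128 0.32073103 0.08      ]
handle top [0.56991621 0.33040105 0.073     ] bot? [0.56472629 0.33213742 0.06      ]
can [ 0.63832972 -0.02204953  0.19623022] (np.float64(335.95067097680635), np.float64(205.4344914921099)) (np.float64(300.7917482674687), np.float64(210.08109242525967))
knobtop [0.46382672 0.13576918 0.04109249] (np.float64(279.22353318372905), np.float64(276.55945296511646)) (np.float64(281.07884159382604), np.float64(330.8399277690508))
tray [ 0.48010849 -0.27565298  0.014     ] 172.5953872492606
sp [ 0.51411719 -0.22515374  0.02      ]
sp [ 0.52545282 -0.31938094  0.02      ]
sp [ 0.4789429  -0.27338014  0.02      ]
sp [ 0.44094063 -0.22693436  0.02      ]
sp [ 0.4495908  -0.33456519  0.02      ]
pivot [ 0.55816681 -0.02212727  0.05343468]
```

```bash
python3 -m inch '[[0,[0,0,-5],0],[0,[0,0,-10],0],[0,[0,0,-15],0],[0,[3.2,-3.5,-15],0],[0,[6.5,-7.1,-15],1],[0,[9.7,-10.6,-15],2],[0,[13,-14.2,-15],3],[0,[16.2,-17.7,-15],4],[0,[19.5,-21.3,-15],5],[0,[22.7,-24.8,-15],6],[0,[26,-28.4,-15],7],[0,[29.2,-32,-15],8],[0,[32.5,-35.5,-15],8],[0,[32.5,-35.5,-15],8],[0,[32.5,-35.5,-15],8]]' 
python3 -c "
from h import *
print(r.get_state())"
```

```text
clock: 2.95
tool_pos: [0.4045, -0.1219, 0.4029]
eef_rot: [0.991, 0.131, 0.0, 0.0]
contact_force: [-0.4, -1.3, -0.7]
opening: 0.999
{'clock': 2.95, 'q': array([ 0.45643994,  0.24045928, -0.35307493,  1.88559098,  0.096663  ,
        1.03165699, -1.24549687]), 'qd': array([0.04516407, 0.0026527 , 0.04490213, 0.00475681, 0.00301759,
       0.00017728, 0.0026059 ]), 'joint_torque': array([ -1.72774158, -30.72188258,  -2.19409391, -17.14259326,
        -0.21209801,  -0.124826  ,  -0.05269389]), 'tool_pos': array([ 0.40452021, -0.12187999,  0.40287088]), 'eef_rot': array([9.91413026e-01, 1.30767497e-01, 7.12328362e-05, 2.62862655e-04]), 'contact_force': array([-0.40951617, -1.25014708, -0.65177498]), 'moment': array([-0.01048489,  0.01654666,  0.01204618]), 'opening': 0.9992774540839746}
```

```bash
python3 -m inch '[[0,[2.8,-3.9,0],0],[0,[5.5,-7.9,0],0],[0,[8.3,-11.8,0],0],[0,[11,-15.8,0],0],[0,[13.8,-19.7,0],0],[0,[16.5,-23.6,0],1],[0,[19.3,-27.5,1],1],[0,[22,-31.5,3],1],[0,[24.8,-35.4,5],1],[0,[27.6,-39.4,8],1],[0,[27.6,-39.4,10],1],[0,[27.6,-39.4,10],1],[0,[27.6,-39.4,10],1]]' 
python3 - <<'E'
from h import *
save('wrist','w1'); print(viewer.camera_params('wrist')['world_to_cam'])
for n in ['beaker_center','beaker_handle','stone_1_center']:
  for d in det('wrist',n): print(n,*d)
E
```

```text
clock: 4.25
tool_pos: [0.5712, 0.3262, 0.3026]
eef_rot: [0.993, 0.119, -0.0, 0.001]
contact_force: [0.1, 0.5, 0.6]
opening: 1.002
[[ 0.23544154 -0.97188707  0.00167584  0.18128699]
 [ 0.92854672  0.2244324  -0.2956875  -0.54809591]
 [ 0.28699874  0.07117321  0.95528325 -0.62686543]
 [ 0.          0.          0.          1.        ]]
beaker_center 0.66 [274.2, 189.5, 79.9, 112.0] 314.2 256.7 4103
beaker_handle 0.74 [277.9, 189.0, 74.7, 115.3] 313.9 257.8 3979
beaker_handle 0.69 [318.8, 245.8, 20.1, 11.5] 329.1 249.1 104
beaker_handle 0.37 [410.9, 276.5, 76.0, 55.4] 443.7 295.2 1604
```

View pics/w1.png

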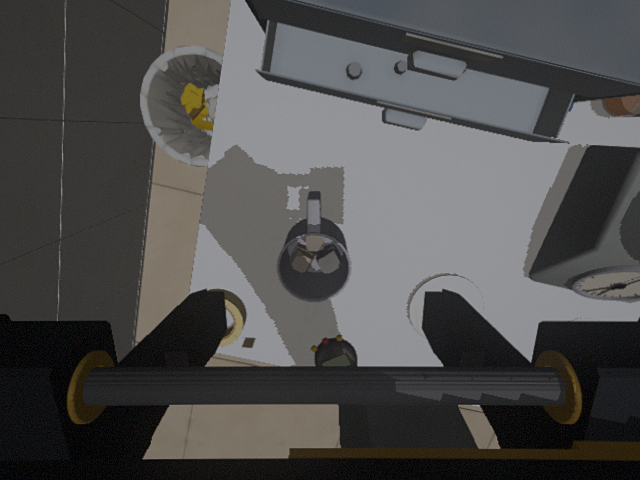

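```bash
python3 - <<'E'
from h import *
im=cv2.imread('pics/w1.png'); cv2.imwrite('pics/w1z.png',cv2.resize(im[170:320,250:380],None,fx=4,fy=4,interpolation=cv2.INTER_CUBIC))
for uv,z in [((314,266),.08),((314,198),.073),((314,192),.073),((314,205),.073)]: print(onz('wrist',uv,z))
for phi in (8,11,14):
  c=np.array([.503,.314]);d=np.array([np.cos(np.radians(phi)),np.sin(np.radians(phi))])
  print(phi,proj('wrist',[*(c+.068*d),.073]),proj('wrist',[*c,.08]))
s=r.get_state();print(s['tool_pos'],s['eef_rot'])
E
```

```text
[0.51110896 0.32279561 0.08      ]
[0.5800622  0.33916708 0.073     ]
[0.5859947  0.34055882 0.073     ]
[0.5730655  0.33752557 0.073     ]
8 (np.float64(326.7662128459906), np.float64(210.7575916040088)) (np.float64(320.3296825229652), np.float64(274.80056223370605))
11 (np.float64(323.29735583823134), np.float64(210.5091103417555)) (np.float64(320.3296825229652), np.float64(274.80056223370605))
14 (np.float64(319.81916411949504), np.float64(210.43910854249108)) (np.float64(320.3296825229652), np.float64(274.80056223370605))
[0.57129817 0.32751718 0.30474047] [ 9.92852557e-01  1.19337769e-01  1.50659161e-03 -1.65570227e-04]
```

View pics/w1z.png

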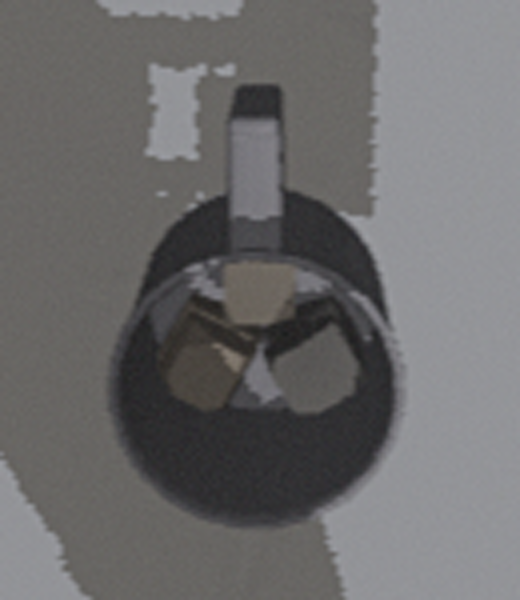

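```bash
python3 -m inch '[[0,[0.3,-0.5,4],0],[0,[0.6,-0.9,8],0],[0,[0.6,-0.9,12],0],[0,[0.6,-0.9,15],0],[0,[0.6,-0.9,15],0],[0,[0.6,-0.9,15],0]]' 
python3 - <<'E'
from h import *
s=r.get_state();print(s['tool_pos'],s['eef_rot'])
im=save('wrist','w2'); print(viewer.camera_params('wrist')['world_to_cam'])
for p in ([.5767,.3385,.073],[.5105,.3227,.08],[*s['tool_pos'][:2],.073]): print(proj('wrist',p))
E
```

```text
clock: 5.05
tool_pos: [0.5747, 0.339, 0.1542]
eef_rot: [0.993, 0.12, 0.001, -0.0]
contact_force: [-0.0, 0.6, 0.3]
opening: 0.999
[0.57470757 0.33900915 0.15420347] [ 9.92754101e-01  1.20160546e-01  8.14196847e-04 -2.76007716e-04]
[[ 0.23808428 -0.97124379 -0.00117019  0.19227397]
 [ 0.9283973   0.22793475 -0.29346924 -0.59982235]
 [ 0.2852969   0.06878401  0.9559678  -0.48517438]
 [ 0.          0.          0.          1.        ]]
(np.float64(325.19241194361086), np.float64(256.30501126913543))
(np.float64(324.4911740379297), np.float64(356.81925130834793))
(np.float64(323.64884551792176), np.float64(259.03004474400905))
```

View pics/w2.png

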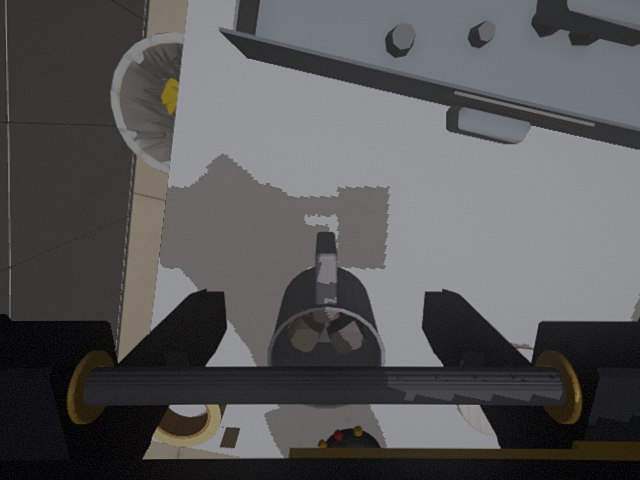

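```bash
python3 -m inch '[[0,[0,-0.1,4],0],[0,[0,-0.1,8],0],[0,[0,-0.1,11],0],[0,[0,-0.1,13],0],[0,[0,-0.1,13],0],[0,[0,-0.1,13],0],[0,[0,-0.1,13],0],[1,[0,-0.1,13],0],[1,[0,-0.1,13],0],[1,[0,-0.1,13],0],[1,[0,-0.1,13],0],[1,[0,-0.1,13],0],[1,[0,-0.1,13],0],[1,[0,-0.1,13],0]]' 40
python3 - <<'E'
from h import *
save('scene','s2');save('wrist','w3')
E
```

```text
clock: 6.5
tool_pos: [0.5735, 0.3401, 0.0226]
eef_rot: [0.993, 0.121, -0.0, 0.0]
contact_force: [0.7, -0.2, 0.5]
opening: 0.39
```

View pics/s2.png

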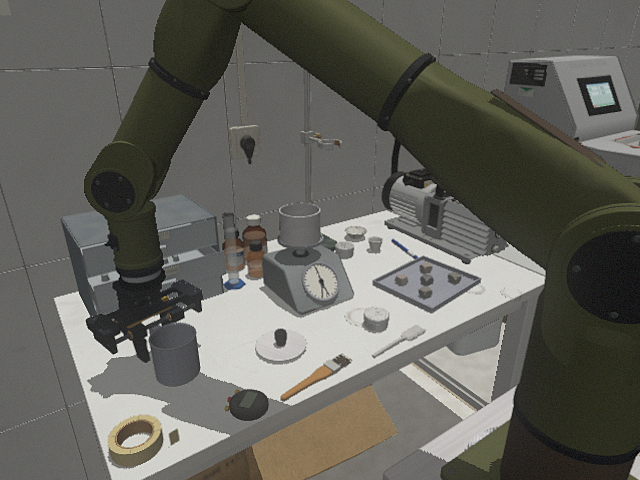

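View pics/w3.png

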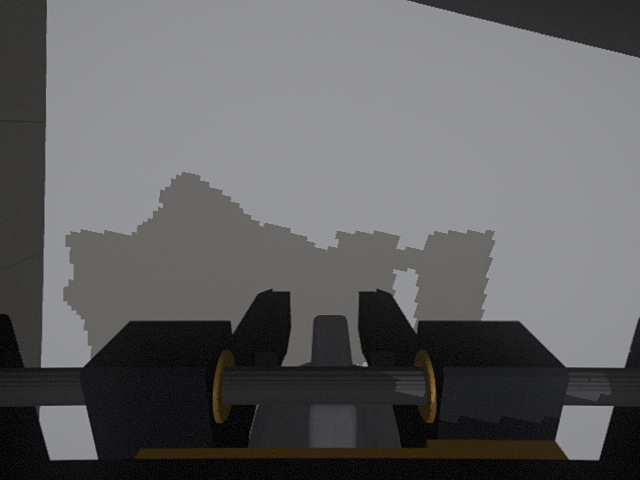

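```bash
python3 -m inch '[[1,[0,0,0],0],[1,[0,0,0],0],[1,[0,0,0],0],[1,[0,0,0],0],[1,[0,0,0],0],[1,[0,0,0],0]]' 60
python3 -m inch '[[1,[0,0,-1],0],[1,[0,0,-3],0],[1,[0,0,-5],0],[1,[0,0,-5],0],[1,[0,0,-5],0]]' 60
python3 - <<'E'
from h import *
save('scene','s3');save('wrist','w4')
E
```

```text
clock: 7.2
tool_pos: [0.5738, 0.34, 0.0228]
eef_rot: [0.993, 0.121, 0.0, 0.0]
contact_force: [2.8, -1.3, 0.2]
opening: 0.149
clock: 7.7
tool_pos: [0.573, 0.3404, 0.0727]
eef_rot: [0.993, 0.121, -0.0, -0.0]
contact_force: [0.8, 0.0, -3.3]
opening: 0.146
```

View pics/s3.png

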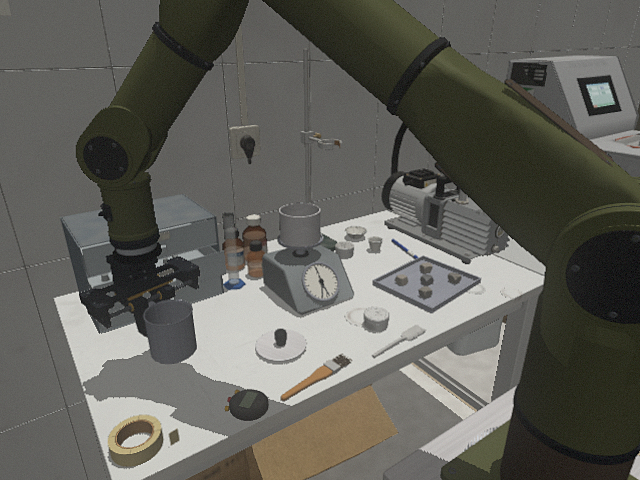

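View pics/w4.png

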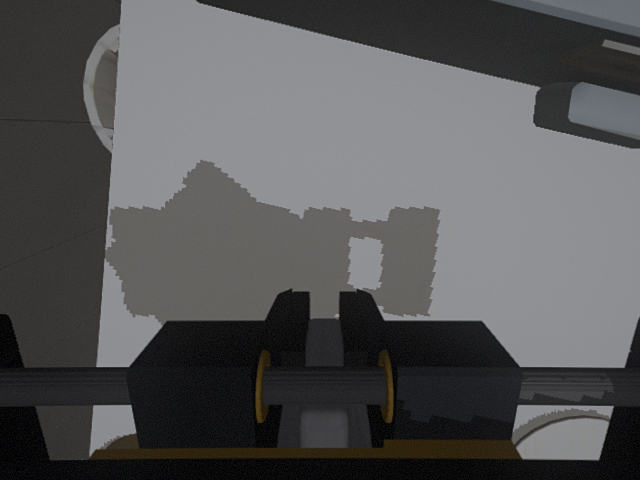

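```bash
python3 -m inch '[[1,[0,0,-3],0],[1,[0,0,-7],0],[1,[0,0,-11],0],[1,[0,0,-15],0],[1,[0,0,-19],0],[1,[0,0,-23],0],[1,[0,0,-27],0],[1,[0,0,-30],-5],[1,[0,3,-30],-12],[1,[0,6,-30],-20],[1,[0,9,-30],-28],[1,[0,12,-30],-36],[1,[0,15,-30],-44],[1,[0,18,-30],-52],[1,[0,21,-30],-60],[1,[0,24,-30],-68],[1,[0,26,-30],-74],[1,[0,26.8,-30],-76],[1,[0,26.8,-30],-76],[1,[0,26.8,-30],-76]]' 60
python3 - <<'E'
from h import *
save('scene','s4');save('top','t4')
E
```

```text
clock: 9.8
tool_pos: [0.6371, 0.0805, 0.3717]
eef_rot: [0.708, 0.706, -0.001, -0.001]
contact_force: [0.9, 1.3, -2.7]
opening: 0.148
```

View pics/s4.png

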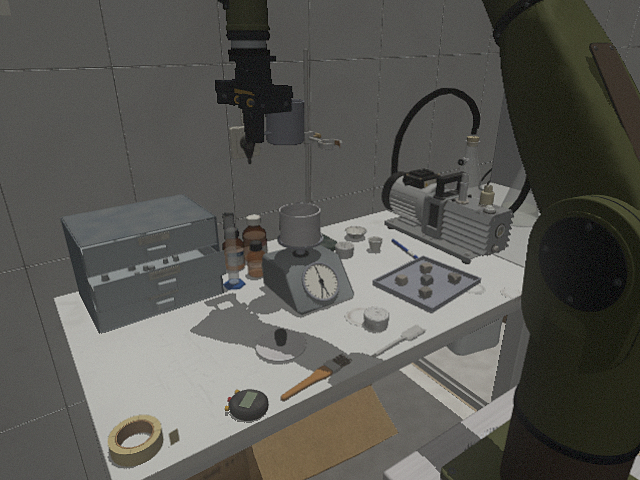

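View pics/t4.png

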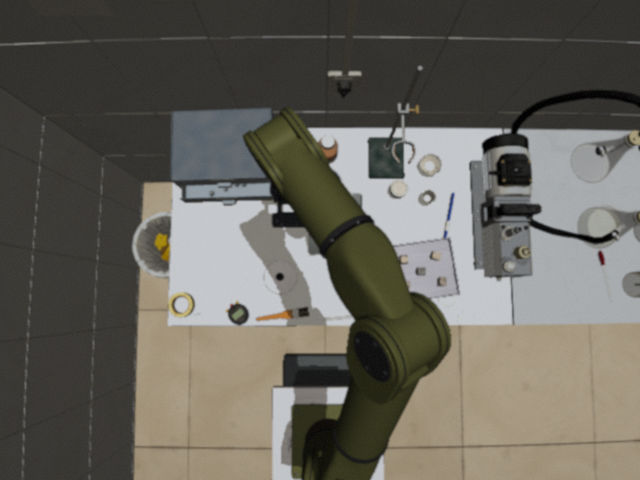

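```bash
python3 -m inch '[[1,[-1,0,2],0],[1,[-2.5,0,4],0],[1,[-2.5,0,5.4],0],[1,[-2.5,0,5.4],0],[1,[-2.5,0,5.4],0]]' 60
python3 -m inch '[[1,[0,0,0],0],[1,[0,0,0],0],[1,[0,0,0],0]]' 40
python3 - <<'E'
from h import *
im=viewer.snapshot('scene');cv2.imwrite('pics/s5.png',cv2.cvtColor(cv2.resize(im[60:320,180:440],None,fx=2,fy=2),cv2.COLOR_RGB2BGR))
E
```

```text
clock: 10.4
tool_pos: [0.6376, 0.0567, 0.3189]
eef_rot: [0.708, 0.707, 0.001, -0.001]
contact_force: [0.5, 5.1, -2.8]
opening: 0.147
clock: 10.7
tool_pos: [0.6379, 0.0553, 0.3194]
eef_rot: [0.708, 0.706, 0.0, 0.0]
contact_force: [-0.7, -0.6, -2.7]
opening: 0.151
```

View pics/s5.png

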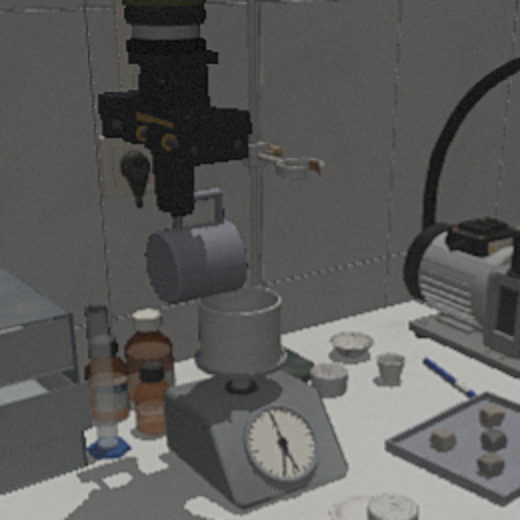

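```bash
python3 -m inch '[[1,[-1.5,0,0],0],[1,[-3,0,0],0],[1,[-4.5,0,0],0],[1,[-4.9,0,0.5],0],[1,[-4.9,0,1],0],[1,[-4.9,0,1.5],0],[1,[-4.9,0,1.5],0]]' 30
python3 - <<'E'
from h import *
im=viewer.snapshot('scene');cv2.imwrite('pics/s6.png',cv2.cvtColor(cv2.resize(im[100:320,200:400],None,fx=2.7,fy=2.7),cv2.COLOR_RGB2BGR))
save('wrist','w6')
E
```

```text
clock: 11.45
tool_pos: [0.6369, 0.0067, 0.3026]
eef_rot: [0.707, 0.707, -0.001, -0.001]
contact_force: [-0.5, -0.1, -3.2]
opening: 0.154
```

View pics/s6.png

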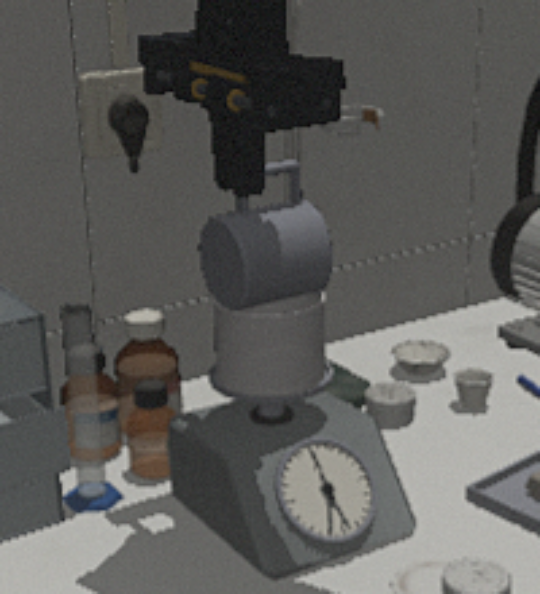

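View pics/w6.png

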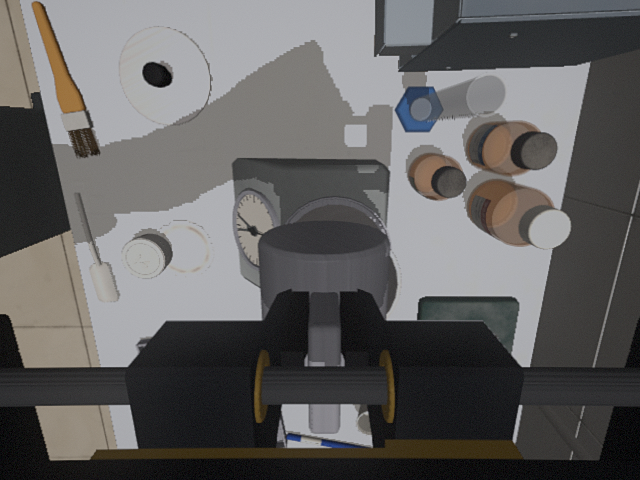

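```bash
python3 - <<'E'
from h import *
im=viewer.snapshot('wrist'); P=viewer.camera_params('wrist')
im=cv2.cvtColor(im,cv2.COLOR_RGB2BGR)
for cx,cy,col in [(.638,-.022,(0,0,255)),(.645,-.022,(0,255,0))]:
  for a in np.linspace(0,2*np.pi,90):
    u,v=proj('wrist',[cx+.0465*np.cos(a),cy+.0465*np.sin(a),.196],P)
    cv2.circle(im,(int(round(u)),int(round(v))),0,col,-1)
cv2.imwrite('pics/w7.png',cv2.resize(im[150:350,200:440],None,fx=3,fy=3,interpolation=cv2.INTER_NEAREST))
E
```

```text
(no output)
```

View pics/w7.png

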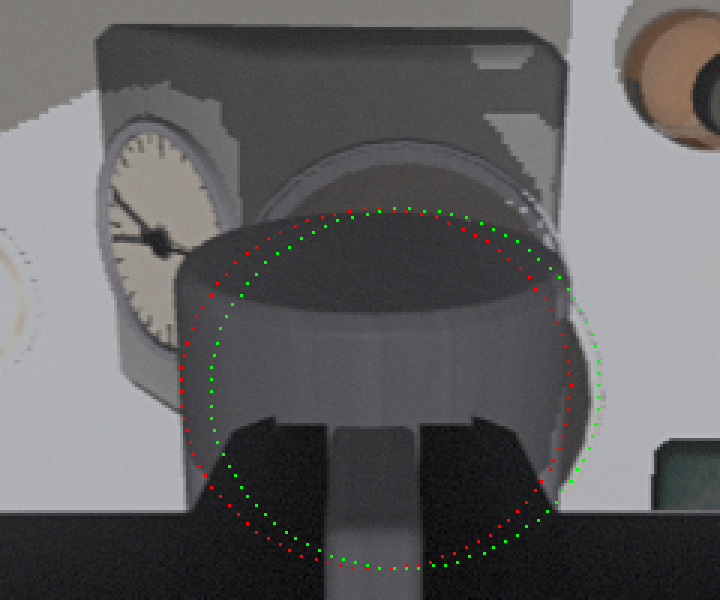

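```bash
python3 - <<'E'
from h import *
for z in (.19,.196,.2): print(onz('top',(336.8,206),z), onz('scene',(299.6,210),z))
P=viewer.camera_params('wrist')
im=cv2.imread('pics/w6.png')
def circ(im,cam,c,R,col,P=None,f=1):
  P=P or viewer.camera_params(cam)
  for a in np.linspace(0,2*np.pi,120):
    u,v=proj(cam,[c[0]+R*np.cos(a),c[1]+R*np.sin(a),c[2]],P)
    im[int(round(v)),int(round(u))]=col
for n,cam in(('top0','top'),('scene0','scene')):
  im=cv2.imread(f'pics/{n}.png')
  circ(im,cam,(.638,-.022,.196),.0465,(0,0,255)); circ(im,cam,(.645,-.022,.196),.0465,(0,255,0))
  u,v=map(int,proj(cam,(.64,-.022,.19)))
  cv2.imwrite(f'pics/{n}c.png',cv2.resize(im[v-40:v+60,u-40:u+40],None,fx=6,fy=6,interpolation=cv2.INTER_NEAREST))
a=cv2.imread('pics/top0c.png');b=cv2.imread('pics/scene0c.png');cv2.imwrite('pics/cc.png',cv2.resize(np.hstack([a,b]),None,fx=.8,fy=.8))
E
```

```text
[ 0.6380894  -0.02444465  0.19      ] [ 0.65469593 -0.02912588  0.19      ]
[ 0.63689071 -0.02423024  0.196     ] [ 0.6407936  -0.02050276  0.196     ]
[ 0.63609158 -0.02408731  0.2       ] [ 0.63152538 -0.01475401  0.2       ]
```

View pics/cc.png

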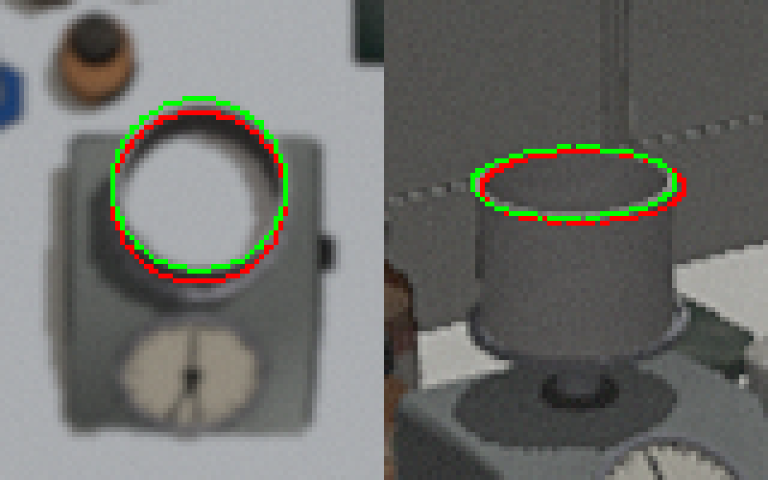

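```bash
python3 -m inch '[[1,[0,0.4,0],0],[1,[0,0.4,0.5],0],[1,[-0.5,0.4,1],0],[1,[-1,0.4,1.2],0],[1,[-1.5,0.4,1.4],0],[1,[-2,0.4,1.6],0],[1,[-2,0.4,1.6],0]]' 10
python3 - <<'E'
from h import *
im=viewer.snapshot('scene');cv2.imwrite('pics/s8.png',cv2.cvtColor(cv2.resize(im[100:320,200:400],None,fx=2.7,fy=2.7),cv2.COLOR_RGB2BGR))
E
```

```text
clock: 12.3
tool_pos: [0.6414, -0.0153, 0.2875]
eef_rot: [0.709, 0.706, -0.0, 0.0]
contact_force: [-0.0, 1.5, -1.0]
opening: 0.159
```

View pics/s8.png

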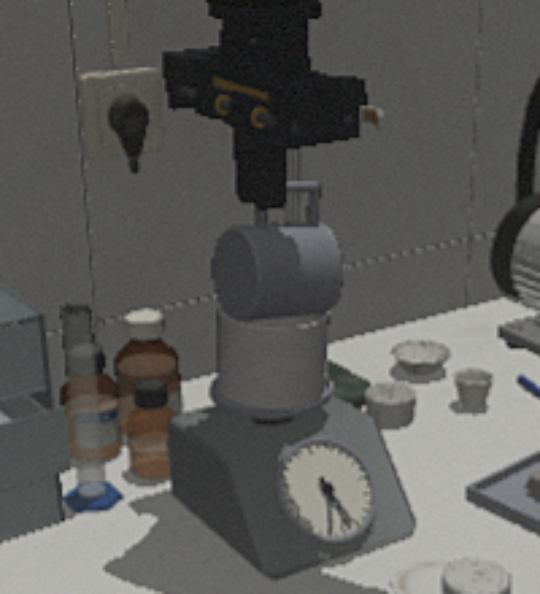

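```bash
python3 -m inch '[[1,[0,0,-2.5],0],[1,[1.2,0,-3],0],[1,[2.4,0,-3],0],[1,[2.4,0,-2.5],0],[1,[2.4,0,-1.5],0],[1,[2.4,0,-0.5],0],[1,[2.2,0,0.5],0],[1,[2,0,1],0],[1,[2,0,1],0]]' 7
python3 - <<'E'
from h import *
im=viewer.snapshot('scene');cv2.imwrite('pics/s9.png',cv2.cvtColor(cv2.resize(im[100:320,200:400],None,fx=2.7,fy=2.7),cv2.COLOR_RGB2BGR))
E
```

```text
clock: 13.25
tool_pos: [0.6414, 0.0048, 0.2767]
eef_rot: [0.708, 0.706, -0.001, -0.0]
contact_force: [0.5, -0.2, 0.1]
opening: 0.161
```

View pics/s9.png

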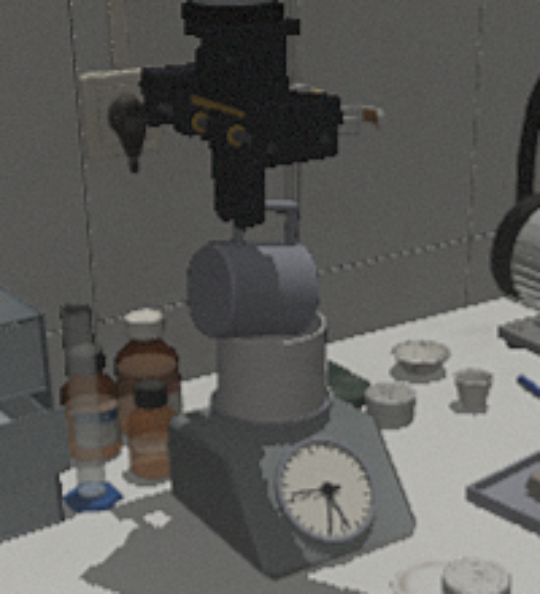

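```bash
python3 -m inch '[[1,[-0.5,0,0.3],0],[1,[-1,0,0.6],0],[1,[-1.5,0,0.9],0],[1,[-2,0,1.2],0],[1,[-2.5,0,1.5],0],[1,[-2.5,0,1.5],0]]' 5
python3 - <<'E'
from h import *
im=viewer.snapshot('scene');cv2.imwrite('pics/s10.png',cv2.cvtColor(cv2.resize(im[100:320,200:400],None,fx=2.7,fy=2.7),cv2.COLOR_RGB2BGR))
save('wrist','w10')
E
```

```text
clock: 13.9
tool_pos: [0.6419, -0.0201, 0.2625]
eef_rot: [0.709, 0.706, 0.0, 0.0]
contact_force: [1.3, 0.3, 0.5]
opening: 0.154
```

View pics/s10.png

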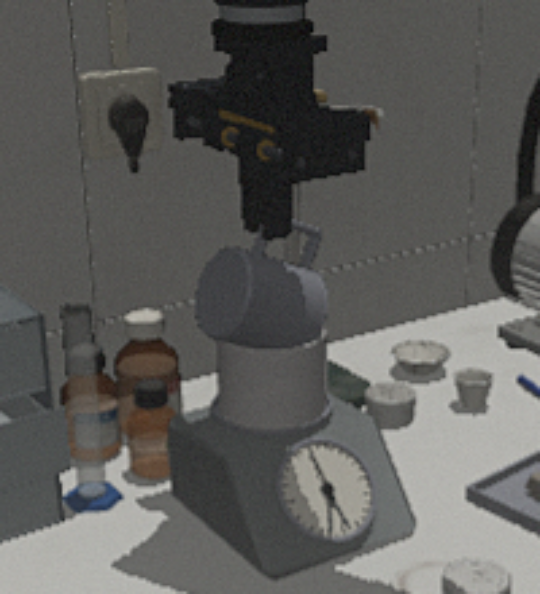

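View pics/w10.png

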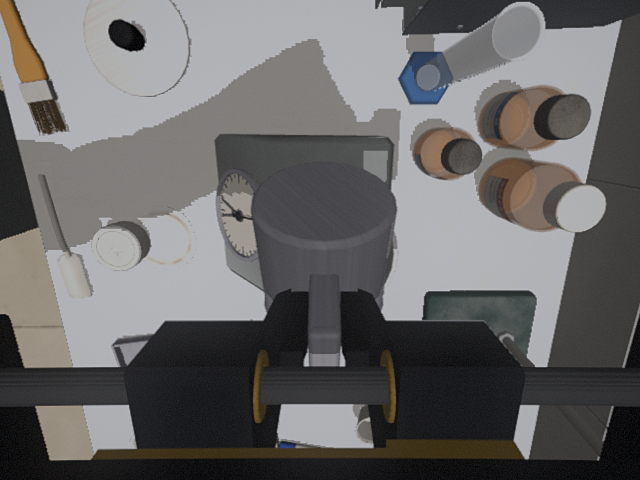

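```bash
python3 -m inch '[[1,[-0.5,0,0.2],0],[1,[-1,0,0.4],0],[1,[-1.5,0,0.6],0],[1,[-2,0,0.8],0],[1,[-2.3,0,0.9],0],[1,[-2.3,0,0.9],0]]' 5
python3 - <<'E'
from h import *
im=viewer.snapshot('scene');cv2.imwrite('pics/s11.png',cv2.cvtColor(cv2.resize(im[100:320,200:400],None,fx=2.7,fy=2.7),cv2.COLOR_RGB2BGR))
E
```

```text
clock: 14.6
tool_pos: [0.643, -0.0421, 0.2552]
eef_rot: [0.708, 0.706, 0.002, 0.001]
contact_force: [2.3, 0.7, 6.2]
opening: 0.165
```

View pics/s11.png

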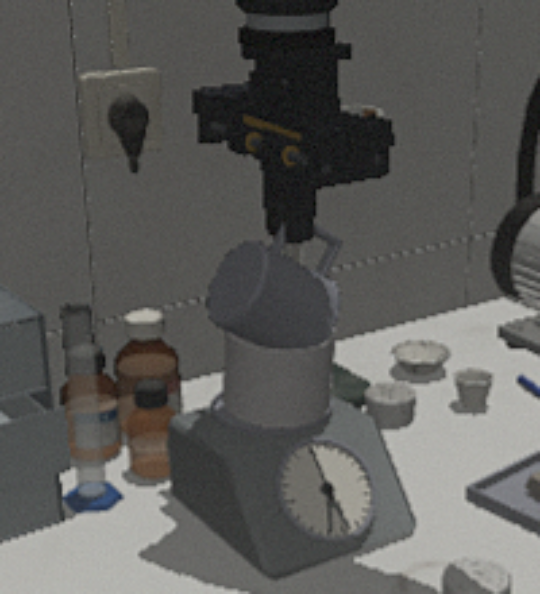

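```bash
python3 -m inch '[[1,[0,0,0],0],[1,[0,0,0],0],[1,[0,0,0],0],[1,[0.2,0,-1],0],[1,[0.5,0,-2],0],[1,[0.5,0,-2],0],[1,[0.5,0,-2],0]]' 60
python3 - <<'E'
from h import *
im=viewer.snapshot('scene');cv2.imwrite('pics/s12.png',cv2.cvtColor(cv2.resize(im[100:320,200:400],None,fx=2.7,fy=2.7),cv2.COLOR_RGB2BGR))
save('wrist','w12')
E
```

```text
clock: 15.35
tool_pos: [0.6412, -0.037, 0.2737]
eef_rot: [0.708, 0.706, -0.0, -0.0]
contact_force: [0.9, -0.5, -0.7]
opening: 0.145
```

View pics/s12.png

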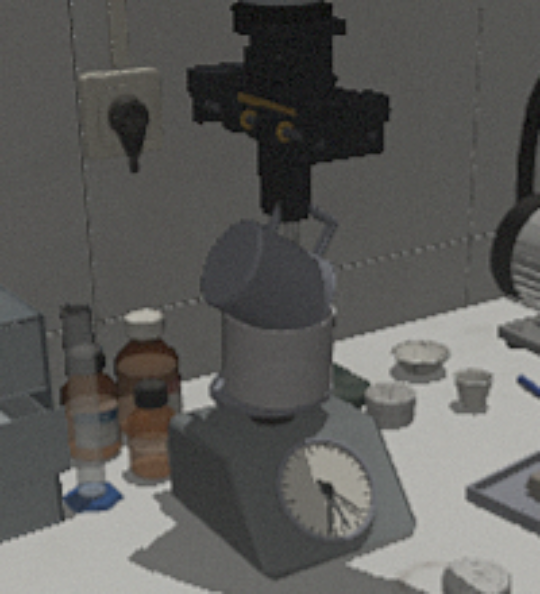

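View pics/w12.png

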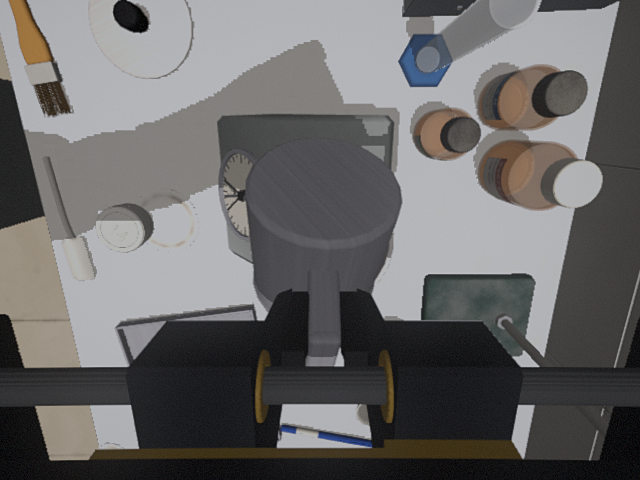

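```bash
python3 -m inch '[[1,[0,0,-1],0],[1,[0.7,0,-1],0],[1,[-0.3,0,-1],0],[1,[0.7,0,-1],0],[1,[-0.3,0,-1],0],[1,[0.7,0,-1.5],0],[1,[0.2,0,-2],0],[1,[0.2,0,-3],0],[1,[0.2,0,-3],0],[1,[0.2,0,-3],0],[1,[0.2,0,-3],0]]' 60
python3 - <<'E'
from h import *
im=viewer.snapshot('scene');cv2.imwrite('pics/s13.png',cv2.cvtColor(cv2.resize(im[100:320,200:400],None,fx=2.7,fy=2.7),cv2.COLOR_RGB2BGR))
E
```

```text
clock: 16.55
tool_pos: [0.6413, -0.0352, 0.3037]
eef_rot: [0.708, 0.706, -0.0, 0.0]
contact_force: [0.0, 0.5, -1.4]
opening: 0.149
```

View pics/s13.png

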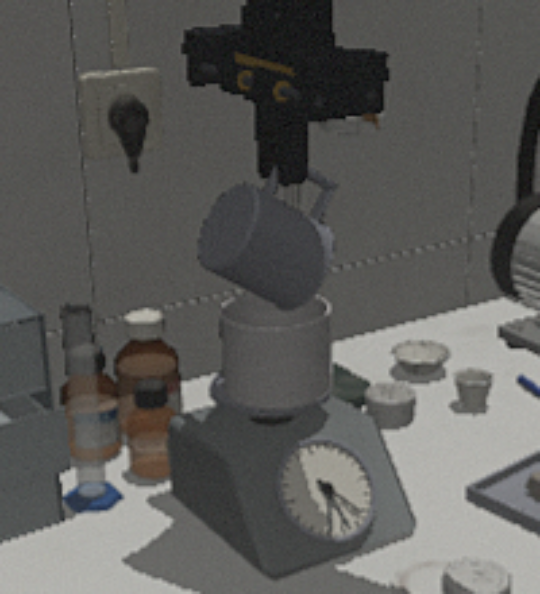

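```bash
python3 -m inch '[[1,[0,0,-4],0],[1,[0,0,-8],0],[1,[0,0,-10],0],[1,[3,-3,-10],0],[1,[6,-6,-10],0],[1,[9,-9,-10],0],[1,[12,-12,-10],0],[1,[15,-15,-10],0],[1,[16,-17,-10],0],[1,[16,-17,-10],0],[1,[16,-17,-10],0]]' 60
python3 - <<'E'
from h import *
save('scene','s14');save('top','t14');save('wrist','w14')
print(r.get_state()['q'])
print(onz('top',(230,203),.08),onz('top',(170,270),0))
E
```

```text
clock: 17.7
tool_pos: [0.4721, 0.1249, 0.4038]
eef_rot: [0.708, 0.706, -0.0, 0.001]
contact_force: [0.2, -0.3, -2.6]
opening: 0.148
[ 0.21128045  0.42622529 -0.85377203  1.709132    0.3460376   1.16526254
 -0.74232791]
[0.66978592 0.27347511 0.08      ] [0.48550935 0.46341253 0.        ]
```

View pics/s14.png

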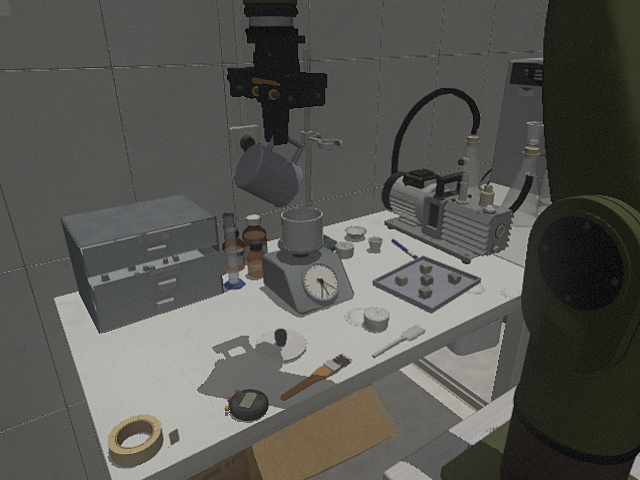

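View pics/t14.png

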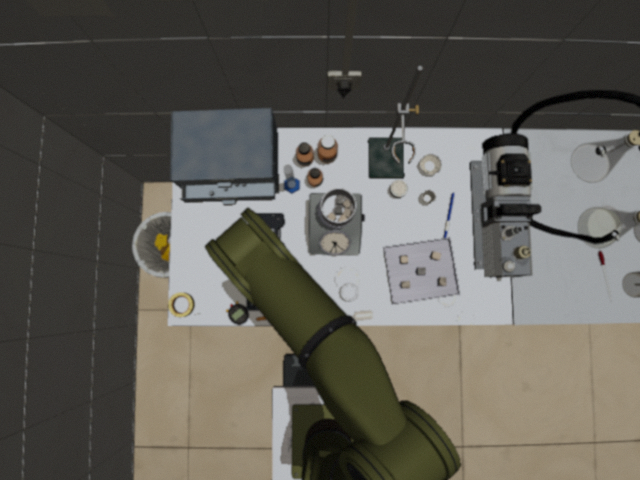

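View pics/w14.png

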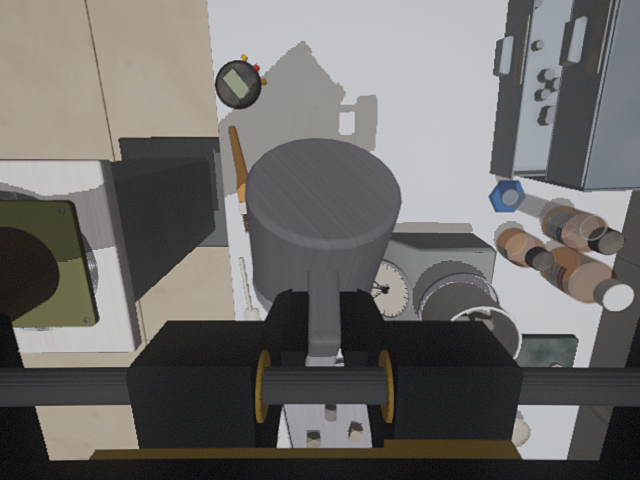

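```bash
python3 - <<'E'
from h import *
a=cv2.imread('pics/t14.png')[180:260,300:370];b=cv2.imread('pics/s14.png')[255:315,290:350]
a=cv2.resize(a,(420,480),interpolation=cv2.INTER_CUBIC);b=cv2.resize(b,(480,480),interpolation=cv2.INTER_CUBIC)
cv2.imwrite('pics/z14.png',cv2.resize(np.hstack([a,b]),None,fx=.85,fy=.85))
E
```

```text
(no output)
```

View pics/z14.png

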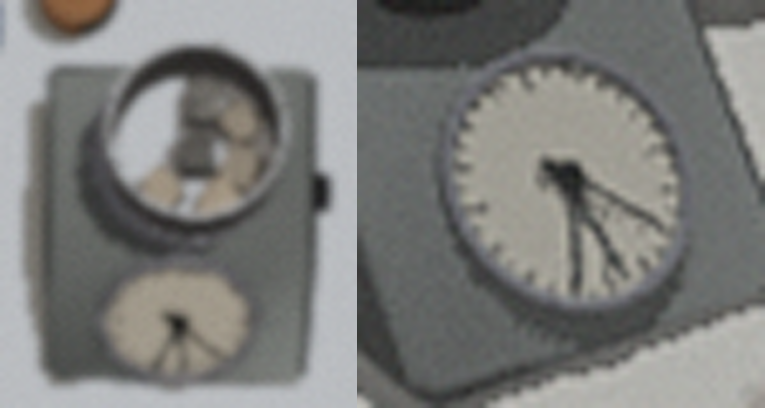

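```bash
cat >> h.py <<'E'
PIV=np.array([.558,-.022,.0534])
def dialang(cam,piv,tip,al=np.radians(45),P=None):
    # angle on dial plane through PIV with slope al (up-slope = (cos al,0,sin al))
    u=np.array([np.cos(al),0,np.sin(al)]);h=np.array([0,-1,0]);n=np.cross(h,u)
    def hit(uv):
        o,v=ray(cam,uv,P); return o+v*((PIV-o)@n)/(v@n)
    d=hit(tip)-hit(piv); return np.arctan2(d@h,d@u)%(2*np.pi),np.linalg.norm(d)
E
python3 - <<'E'
from h import *
f=lambda x,y:(290+(x-357)/6.8,255+y/6.8)
g=lambda x,y:(130+x/2.5,190+y/2.5)
for a in (35,45,55,65):
  print(a,[tuple(np.round(dialang('scene',p,q,np.radians(a)),3)) for p,q in [(g(478,229),g(462,190)),(f(568,175),f(663,228)),(f(568,175),f(576,290)),(f(568,175),f(622,280))]])
h=lambda x,y:(300+x/5.1,180+y/5.1)
for a in (45,55): print('top',[tuple(np.round(dialang('top',p,q,np.radians(a)),3)) for p,q in [(h(177,322),h(222,360)),(h(177,322),h(182,370)),(h(177,322),h(160,370))]])
E
```

```text
35 [(np.float64(0.133), np.float64(0.041)), (np.float64(2.482), np.float64(0.035)), (np.float64(3.593), np.float64(0.042)), (np.float64(3.182), np.float64(0.04))]
45 [(np.float64(0.034), np.float64(0.038)), (np.float64(2.396), np.float64(0.036)), (np.float64(3.525), np.float64(0.039)), (np.float64(3.078), np.float64(0.038))]
55 [(np.float64(6.217), np.float64(0.037)), (np.float64(2.336), np.float64(0.038)), (np.float64(3.442), np.float64(0.037)), (np.float64(2.976), np.float64(0.038))]
65 [(np.float64(6.12), np.float64(0.038)), (np.float64(2.296), np.float64(0.04)), (np.float64(3.345), np.float64(0.037)), (np.float64(2.883), np.float64(0.04))]
top [(np.float64(2.385), np.float64(0.038)), (np.float64(3.044), np.float64(0.035)), (np.float64(3.398), np.float64(0.036))]
top [(np.float64(2.462), np.float64(0.042)), (np.float64(3.052), np.float64(0.041)), (np.float64(3.354), np.float64(0.042))]
```

```bash
python3 -m inch '[[1,[0,0,0],0],[1,[0,0,0],0],[1,[0,0,0],0],[1,[0,0,0],0],[1,[0,0,0],0]]' 4
python3 - <<'E'
from h import *
im=viewer.snapshot('scene');cv2.imwrite('pics/s15.png',cv2.cvtColor(cv2.resize(im[60:260,180:400],None,fx=2.7,fy=2.7),cv2.COLOR_RGB2BGR))
E
```

```text
clock: 18.35
tool_pos: [0.4719, 0.1253, 0.4037]
eef_rot: [0.708, 0.706, -0.0, -0.0]
contact_force: [0.4, 0.1, -1.3]
opening: 0.157
```

View pics/s15.png

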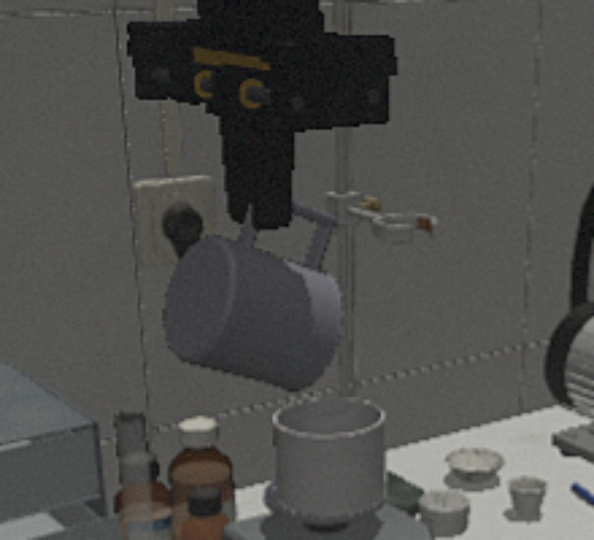

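```bash
python3 -m inch '[[1,[5,0,0],0],[1,[10,0,0],0]]' 4
python3 -m inch '[[1,[5,0,0],0],[1,[8,0,0],0],[1,[9,0,0],0],[1,[9,0,0],0],[1,[9,0,0],0]]' 60
python3 - <<'E'
from h import *
im=viewer.snapshot('scene');cv2.imwrite('pics/s16.png',cv2.cvtColor(cv2.resize(im[0:320,50:400],None,fx=1.7,fy=1.7),cv2.COLOR_RGB2BGR))
E
```

```text
clock: 18.6
tool_pos: [0.4731, 0.2245, 0.4036]
eef_rot: [0.71, 0.704, -0.0, 0.001]
contact_force: [0.1, 0.4, -1.3]
opening: 0.156
clock: 19.1
tool_pos: [0.4729, 0.3136, 0.4034]
eef_rot: [0.709, 0.706, -0.001, 0.001]
contact_force: [0.2, -0.4, -1.3]
opening: 0.144
```

View pics/s16.png

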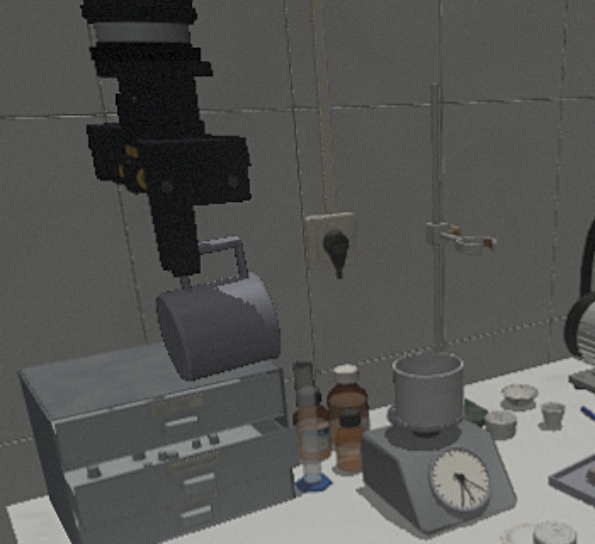

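```bash
python3 -m inch '[[1,[-2,0,0],0],[1,[-5,0,0],0],[1,[-9,0,0],0],[1,[-13,0,0],0],[1,[-17,0,0],0],[1,[-20,0,0],0],[1,[-21,0,0],0],[1,[-21,0,0],0],[1,[-21,0,0],0]]' 60
python3 -m inch '[[1,[5,0,0],0],[1,[10,0,0],0]]' 3
python3 -m inch '[[1,[5,0,0],0],[1,[9,0,0],0],[1,[11,0,0],0],[1,[11,0,0],0],[1,[11,0,0],0]]' 60
python3 - <<'E'
from h import *
im=viewer.snapshot('scene');cv2.imwrite('pics/s17.png',cv2.cvtColor(cv2.resize(im[0:320,50:400],None,fx=1.7,fy=1.7),cv2.COLOR_RGB2BGR))
E
```

```text
clock: 20.05
tool_pos: [0.4717, 0.106, 0.404]
eef_rot: [0.708, 0.706, 0.001, -0.0]
contact_force: [0.2, -0.2, -0.8]
opening: 0.146
clock: 20.25
tool_pos: [0.4724, 0.2066, 0.4038]
eef_rot: [0.709, 0.705, 0.0, 0.0]
contact_force: [0.6, 1.3, -0.1]
opening: 0.154
clock: 20.75
tool_pos: [0.4715, 0.3165, 0.4035]
eef_rot: [0.707, 0.707, -0.0, -0.0]
contact_force: [-0.1, 0.2, -1.7]
opening: 0.15
```

View pics/s17.png

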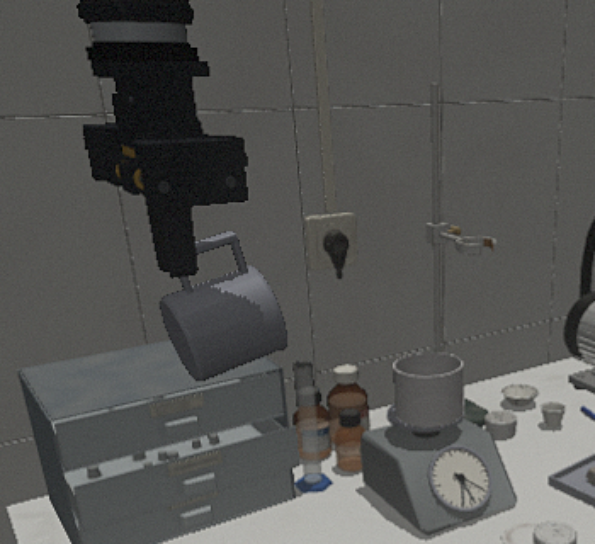

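```bash
python3 -m inch '[[1,[-4,0,0],0],[1,[-9,0,0],0],[1,[-14,0,0],0],[1,[-19,0,0],0]]' 60
python3 -m inch '[[1,[2,0,0],0],[1,[7,0,0],0]]' 3
python3 -m inch '[[1,[5,0,0],0],[1,[9,0,0],0],[1,[11,0,0],0],[1,[11,0,0],0],[1,[11,0,0],0]]' 60
python3 - <<'E'
from h import *
im=viewer.snapshot('scene');cv2.imwrite('pics/s18.png',cv2.cvtColor(cv2.resize(im[0:320,50:400],None,fx=1.7,fy=1.7),cv2.COLOR_RGB2BGR))
E
```

```text
clock: 21.2
tool_pos: [0.4715, 0.122, 0.4038]
eef_rot: [0.709, 0.705, -0.0, 0.001]
contact_force: [1.7, -0.1, -0.9]
opening: 0.15
clock: 21.4
tool_pos: [0.475, 0.1859, 0.4031]
eef_rot: [0.715, 0.699, -0.002, 0.003]
contact_force: [1.7, 0.5, -1.5]
opening: 0.155
clock: 21.9
tool_pos: [0.4727, 0.3039, 0.4035]
eef_rot: [0.708, 0.706, -0.001, 0.001]
contact_force: [-0.1, -1.2, -1.3]
opening: 0.15
```

View pics/s18.png

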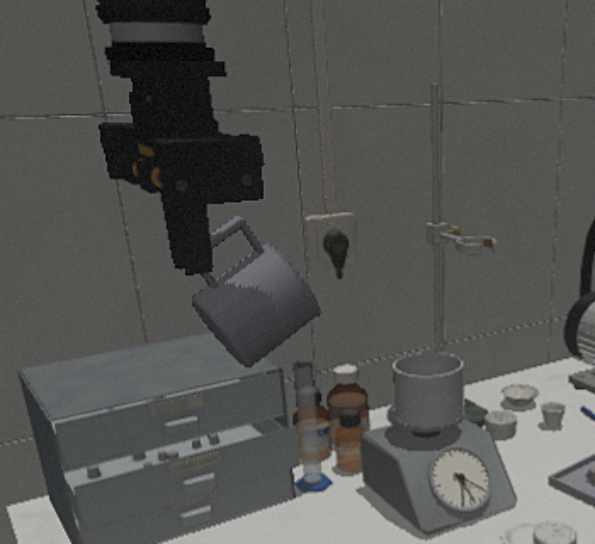

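```bash
python3 -m inch '[[1,[0,2,4],0],[1,[0.3,3.8,8],0],[1,[0.3,3.8,12],0],[1,[0.3,3.8,16],0],[1,[0.3,3.8,20],0],[1,[0.3,3.8,24],0],[1,[0.3,3.8,27],0],[1,[0.3,3.8,29.5],0],[1,[0.3,3.8,29.5],0],[1,[0.3,3.8,29.5],0]]' 60
python3 - <<'E'
from h import *
im=viewer.snapshot('scene');cv2.imwrite('pics/s19.png',cv2.cvtColor(cv2.resize(im[180:460,50:350],None,fx=2,fy=2),cv2.COLOR_RGB2BGR))
E
```

```text
clock: 22.95
tool_pos: [0.5112, 0.3069, 0.1093]
eef_rot: [0.709, 0.705, -0.0, 0.0]
contact_force: [0.0, -0.2, -1.4]
opening: 0.148
```

View pics/s19.png

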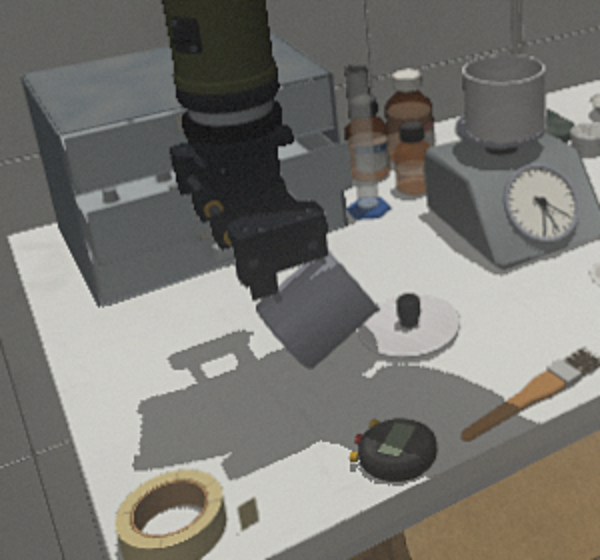

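```bash
python3 -m inch '[[1,[0,0,1],0],[1,[0,0,2.0],0],[1,[0.7,0,2.4],0],[1,[1.4,0,2.8],0],[1,[2.4,0,3.7],0],[1,[3.5,0,4.85],0],[1,[4.3,0,5.95],0],[1,[4.9,0,7.1],0],[1,[5.2,0,7.9],0],[1,[5.4,0,8.5],0],[1,[5.4,0,8.5],0],[1,[5.4,0,8.5],0]]' 8
python3 - <<'E'
from h import *
im=viewer.snapshot('scene');cv2.imwrite('pics/s20.png',cv2.cvtColor(cv2.resize(im[180:460,50:350],None,fx=2,fy=2),cv2.COLOR_RGB2BGR))
E
```

```text
clock: 24.2
tool_pos: [0.5118, 0.3735, 0.0291]
eef_rot: [0.707, 0.708, 0.009, -0.005]
contact_force: [-0.3, 15.3, 20.7]
opening: 0.161
```

View pics/s20.png

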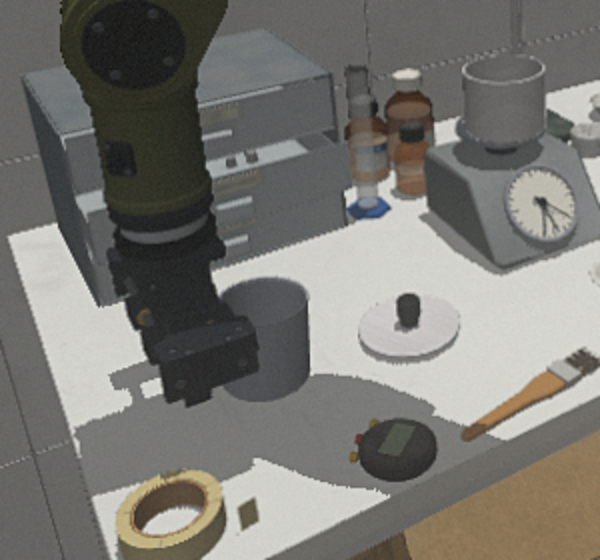

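```bash
python3 -m inch '[[1,[-0.6,0,-0.4],0],[1,[-1,0,-0.6],0],[0.8,[-1,0,-0.6],0],[0.6,[-1,0,-0.6],0],[0.4,[-1,0,-0.6],0],[0.2,[-1,0,-0.6],0],[0,[-1,0,-0.6],0],[0,[-1,0,-0.6],0],[0,[-1,0,-0.6],0],[0,[-1,0,-0.6],0],[0,[-1,0,-0.6],0],[0,[-1,0,-0.6],0]]' 8
python3 - <<'E'
from h import *
im=viewer.snapshot('scene');cv2.imwrite('pics/s21.png',cv2.cvtColor(cv2.resize(im[180:460,50:350],None,fx=2,fy=2),cv2.COLOR_RGB2BGR))
E
```

```text
clock: 25.45
tool_pos: [0.5105, 0.3523, 0.0297]
eef_rot: [0.708, 0.706, 0.0, 0.0]
contact_force: [0.1, -0.1, -0.6]
opening: 0.986
```

View pics/s21.png

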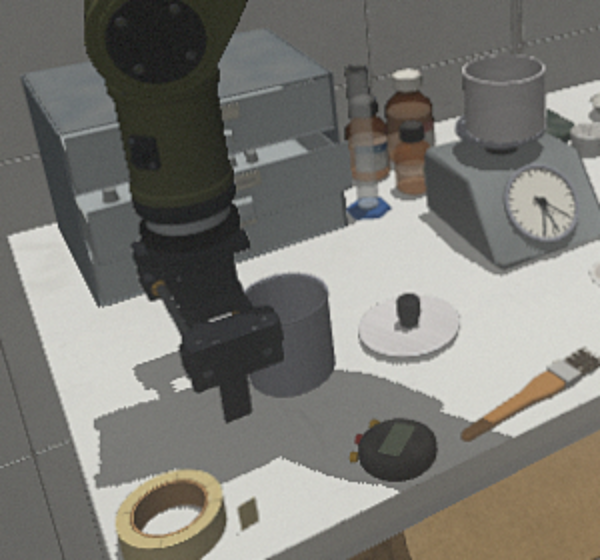

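```bash
python3 -m inch '[[0,[0,0,-4],0],[0,[0,0,-8],0],[0,[0,0,-12],0],[0,[0,0,-17],0],[0,[0,0,-22],0],[0,[0,0,-27],0],[0,[-3,0,-30],0],[0,[-7,0,-32],0],[0,[-12,0,-32],0],[0,[-17,0,-32],0],[0,[-22,0,-32],0],[0,[-27,0,-32],0],[0,[-32,0,-32],0],[0,[-37,0,-32],0],[0,[-42,0,-32],0],[0,[-47,0,-32],0],[0,[-52,-1,-32],0],[0,[-57,-3,-30],0],[0,[-60,-3,-27],0],[0,[-60,-3,-24],0]]'
python3 -m inch '[[0,[0,0,0],0],[0,[0,0,0],0],[0,[0,0,0],0]]'
python3 - <<'E'
from h import *
save('wrist','w22');save('top','t22');save('scene','s22')
for d in det('wrist','spare_1_center'): print(d)
E
```

```text
clock: 27.5
tool_pos: [0.4767, -0.2549, 0.268]
eef_rot: [0.712, 0.702, -0.002, 0.001]
contact_force: [0.3, 1.0, -0.6]
opening: 1.002
clock: 27.8
tool_pos: [0.4804, -0.2464, 0.2716]
eef_rot: [0.707, 0.707, 0.001, 0.001]
contact_force: [-0.3, 0.9, -0.3]
opening: 1.002
(0.87, [285.1, 268.3, 25.0, 21.1], np.float64(298.2), np.float64(278.9), 489)
```

View pics/w22.png

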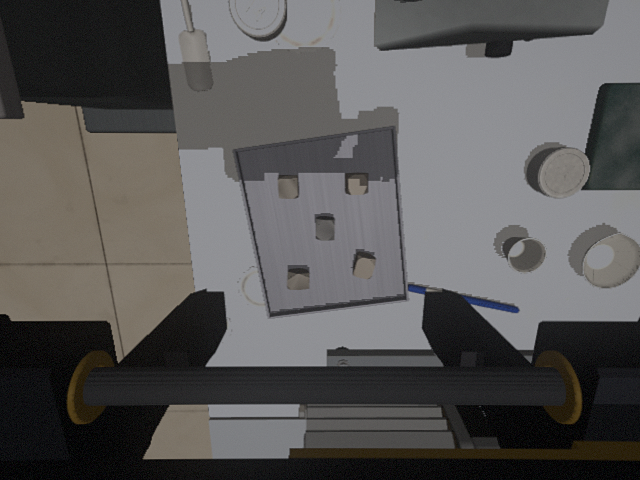

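View pics/t22.png

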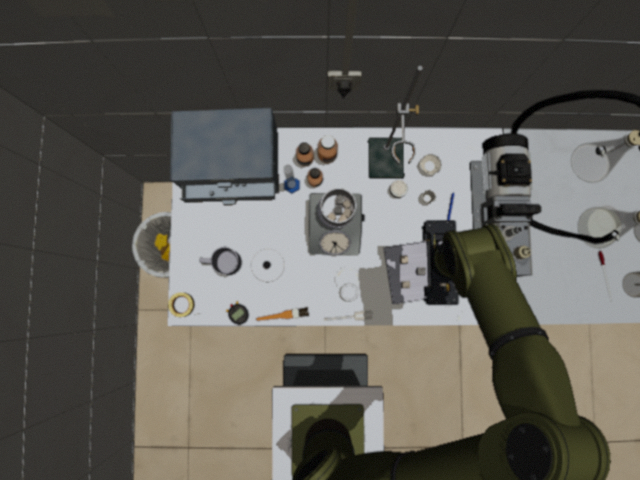

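View pics/s22.png

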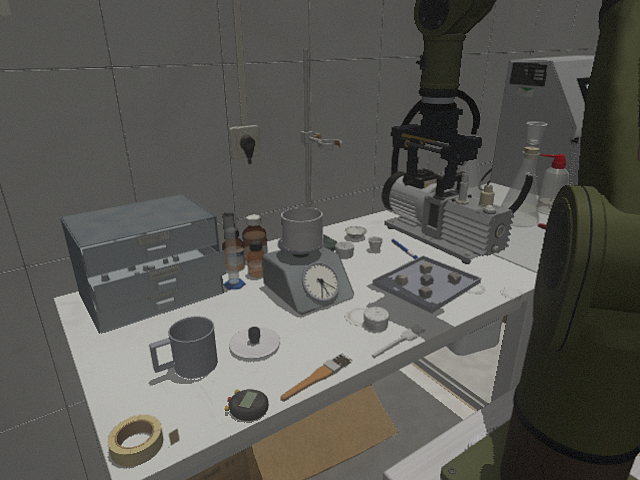

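```bash
python3 - <<'E'
from h import *
s=r.get_state();print(s['tool_pos'],s['eef_rot'])
for uv in [(289,187),(357,184),(325,228),(298,278),(365,265)]: print(uv,onz('wrist',uv,.014))
im=cv2.imread('pics/w22.png');cv2.imwrite('pics/w22z.png',cv2.resize(im[150:300,230:420],None,fx=4,fy=4,interpolation=cv2.INTER_CUBIC))
E
```

```text
[ 0.47969606 -0.24713936  0.27094438] [7.07604064e-01 7.06608271e-01 3.77924143e-04 1.04752236e-03]
(289, 187) [ 0.44274888 -0.23029385  0.014     ]
(357, 184) [ 0.51562022 -0.22725984  0.014     ]
(325, 228) [ 0.48130796 -0.27590238  0.014     ]
(298, 278) [ 0.44992114 -0.33583683  0.014     ]
(365, 265) [ 0.52714244 -0.31996028  0.014     ]
```

View pics/w22z.png

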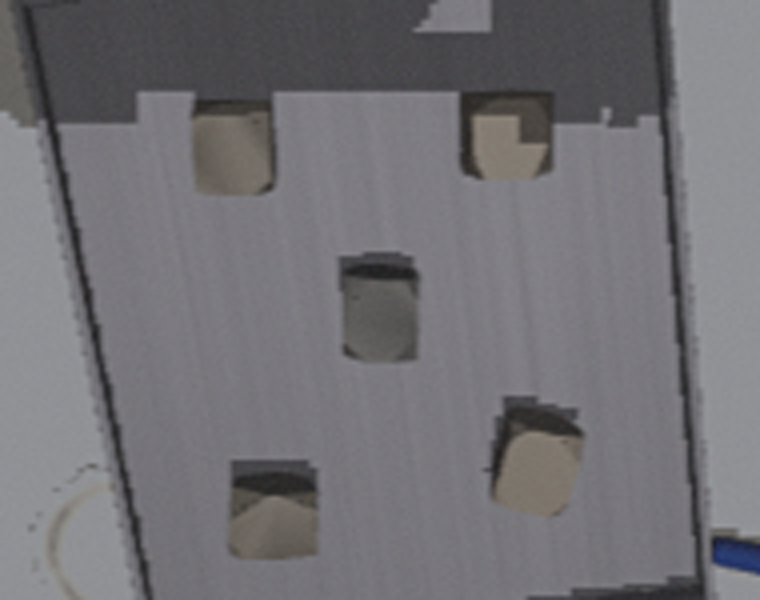

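```bash
python3 -m inch '[[0.3,[1,2,4],0],[0.43,[1.9,3.6,8],0],[0.43,[1.9,3.6,12],0],[0.43,[1.9,3.6,16],0],[0.43,[1.9,3.6,20],0],[0.43,[1.9,3.6,20],0],[0.43,[1.9,3.6,20],0],[0.43,[1.9,3.6,20],0]]' 25
python3 - <<'E'
from h import *
save('wrist','w23');s=r.get_state();print(s['tool_pos'],proj('wrist',[*s['tool_pos'][:2],.014]))
E
```

```text
clock: 28.8
tool_pos: [0.5167, -0.2289, 0.072]
eef_rot: [0.708, 0.706, 0.001, 0.002]
contact_force: [0.0, -0.4, 1.0]
opening: 0.571
[ 0.51662373 -0.22908552  0.07214254] (np.float64(323.7177310373043), np.float64(270.6233125948904))
```

View pics/w23.png

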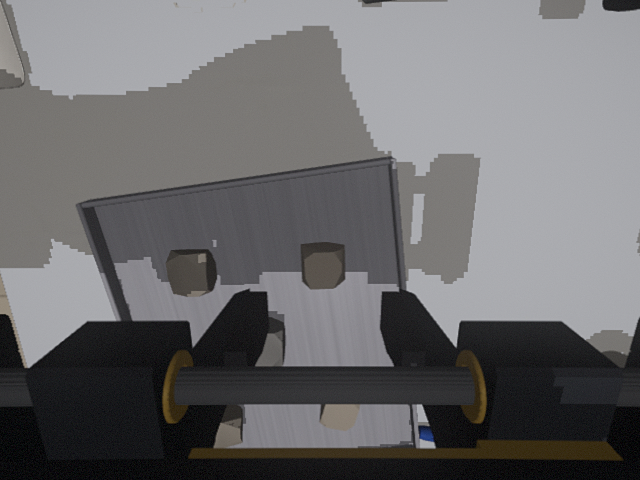

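```bash
python3 -m inch '[[0.43,[0.2,0,2],0],[0.43,[0.2,0,4],0],[0.43,[0.2,0,5.1],0],[0.43,[0.2,0,5.1],0],[0.43,[0.2,0,5.1],0],[1,[0.2,0,5.1],0],[1,[0.2,0,5.1],0],[1,[0.2,0,5.1],0],[1,[0.2,0,5.1],0],[1,[0.2,0,5.1],0],[1,[0.2,0,5.1],0],[1,[0.2,0,5.1],0],[1,[0.2,0,3.1],0],[1,[0.2,0,0],0],[1,[0.2,0,-3],0],[1,[0.2,0,-3],0]]' 25
python3 - <<'E'
from h import *
save('wrist','w24');s=r.get_state();print(s['opening'])
E
```

```text
clock: 30.45
tool_pos: [0.517, -0.2269, 0.1027]
eef_rot: [0.708, 0.706, 0.002, 0.002]
contact_force: [0.7, 0.0, 0.2]
opening: 0.276
0.27750210678681053
```

View pics/w24.png

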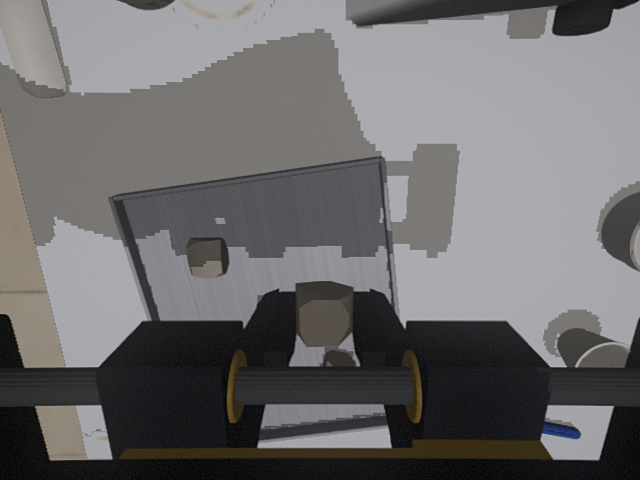

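```bash
python3 - <<'E'
from h import *
for c in ['top','scene']:
    viewer.snapshot(c)
    print(c,det(c,'can_mouth'),det(c,'lid_knob'),det(c,'beaker_center'))
def circ(im,cam,c,R,col):
  P=viewer.camera_params(cam)
  for a in np.linspace(0,2*np.pi,120):
    u,v=proj(cam,[c[0]+R*np.cos(a),c[1]+R*np.sin(a),c[2]],P); im[int(round(v)),int(round(u))]=col
o=[]
for n,cam in(('t22','top'),('s22','scene')):
  im=cv2.imread(f'pics/{n}.png')
  circ(im,cam,(.640,-.022,.183),.0465,(0,0,255)); circ(im,cam,(.640,-.030,.183),.0465,(0,255,0))
  u,v=map(int,proj(cam,(.64,-.022,.19)))
  o.append(cv2.resize(im[v-40:v+60,u-40:u+40],None,fx=5,fy=5,interpolation=cv2.INTER_NEAREST))
cv2.imwrite('pics/cc2.png',np.hstack(o))
E
```

```text
top [(0.62, [323.9, 188.9, 33.8, 35.9], np.float64(336.1), np.float64(205.8), 813)] [(0.8, [254.8, 250.9, 30.9, 31.5], np.float64(266.8), np.float64(265.1), 830)] [(0.86, [196.7, 245.7, 46.3, 30.2], np.float64(224.1), np.float64(260.9), 835), (0.73, [327.9, 214.3, 6.4, 1.7], np.float64(331.0), np.float64(216.6), 32), (0.57, [343.6, 201.5, 8.9, 5.3], np.float64(346.4), np.float64(203.9), 48)]
scene [(0.62, [280.1, 207.4, 43.2, 39.6], np.float64(301.4), np.float64(227.9), 1699), (0.51, [448.5, 272.9, 16.8, 10.8], np.float64(454.3), np.float64(276.9), 115)] [(0.65, [229.6, 325.8, 53.0, 32.9], np.float64(254.6), np.float64(343.0), 1287)] [(0.94, [153.8, 319.0, 65.8, 60.4], np.float64(189.0), np.float64(347.9), 2844)]
```

View pics/cc2.png

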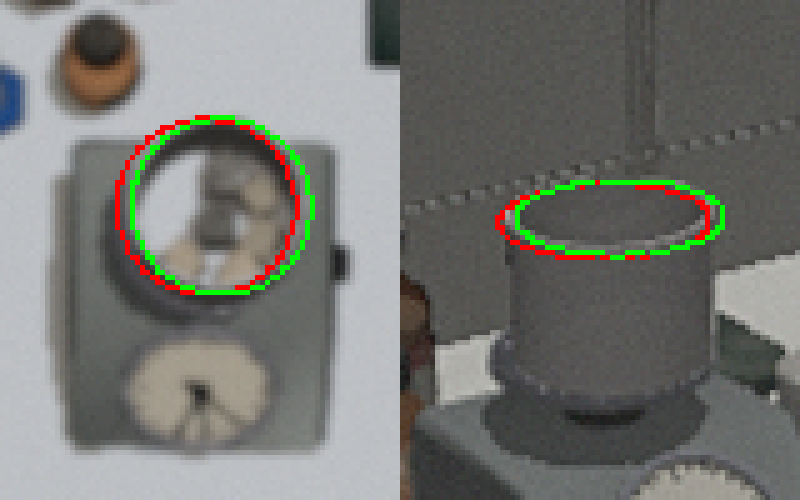

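```bash
python3 -m inch '[[1,[0,0,-5],0],[1,[0,0,-10],0],[1,[2,2,-15],0],[1,[5,4,-18],0],[1,[8,6,-18],0],[1,[12,8,-18],0],[1,[16,10,-18],0],[1,[19,12,-18],0],[1,[20.3,12.1,-16],0],[1,[20.3,12.1,-13],0],[1,[20.3,12.1,-10.7],0],[1,[20.3,12.1,-10.2],0],[1,[20.3,12.1,-10.2],0],[1,[20.3,12.1,-10.2],0]]' 25
python3 - <<'E'
from h import *
save('wrist','w25');save('scene','s25')
E
```

```text
clock: 32.3
tool_pos: [0.6372, -0.0239, 0.2028]
eef_rot: [0.708, 0.706, 0.001, 0.0]
contact_force: [0.5, -0.3, -0.5]
opening: 0.275
```

View pics/w25.png

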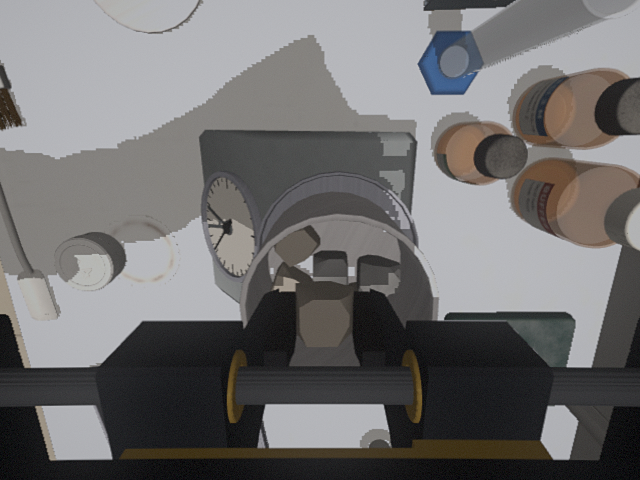

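View pics/s25.png

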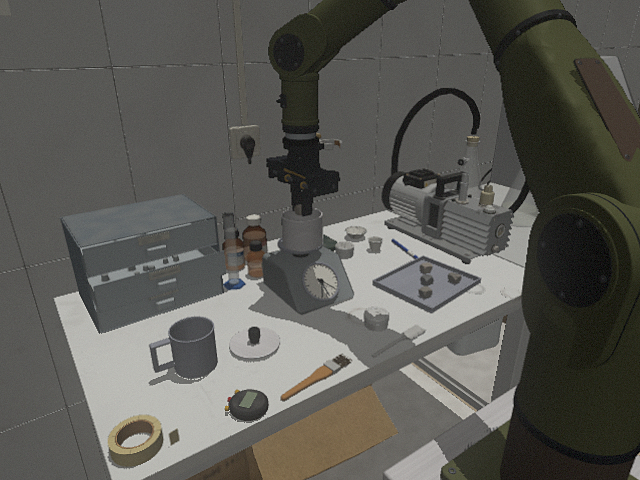

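```bash
python3 -m inch '[[1,[0,0.5,0],0],[1,[0,0.5,0],0],[0.6,[0,0.5,0],0],[0.5,[0,0.5,0],0],[0.5,[0,0.5,0],0],[0.5,[0,0.5,-1],0],[0.5,[0,0.5,-4],0],[0.5,[0,0.5,-8],0],[0.5,[0,0.5,-8],0],[0.5,[0,0.5,-8],0]]' 25
python3 - <<'E'
from h import *
save('wrist','w26');save('scene','s26')
E
```

```text
clock: 33.4
tool_pos: [0.642, -0.0239, 0.2833]
eef_rot: [0.708, 0.706, 0.001, 0.001]
contact_force: [-0.0, 0.4, -0.7]
opening: 0.504
```

View pics/w26.png

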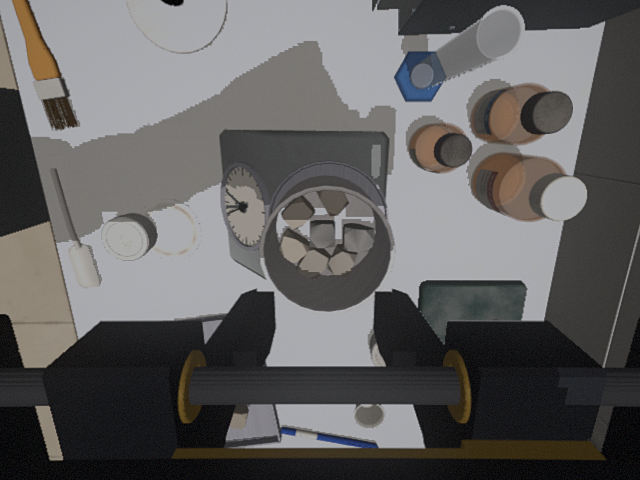

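```bash
python3 - <<'E'
from h import *
print(onz('wrist',(327.5,249),.181), r.get_state()['tool_pos'])
im=cv2.imread('pics/w26.png');P=viewer.camera_params('wrist')
for R,c in((.0465,(0,0,255)),(.043,(0,255,0))):
 q=onz('wrist',(327.5,249),.181)
 for a in np.linspace(0,2*np.pi,150):
  u,v=proj('wrist',q+[R*np.cos(a),R*np.sin(a),0],P); im[int(round(v)),int(round(u))]=c
cv2.imwrite('pics/w26z.png',cv2.resize(im[140:340,210:410],None,fx=3,fy=3,interpolation=cv2.INTER_NEAREST))
im=cv2.imread('pics/s26.png')[255:315,290:350];cv2.imwrite('pics/d26.png',cv2.resize(im,None,fx=6.8,fy=6.8,interpolation=cv2.INTER_CUBIC))
E
```

```text
[ 0.64305346 -0.02555309  0.181     ] [ 0.64089161 -0.0244642   0.2811209 ]
```

View pics/w26z.png

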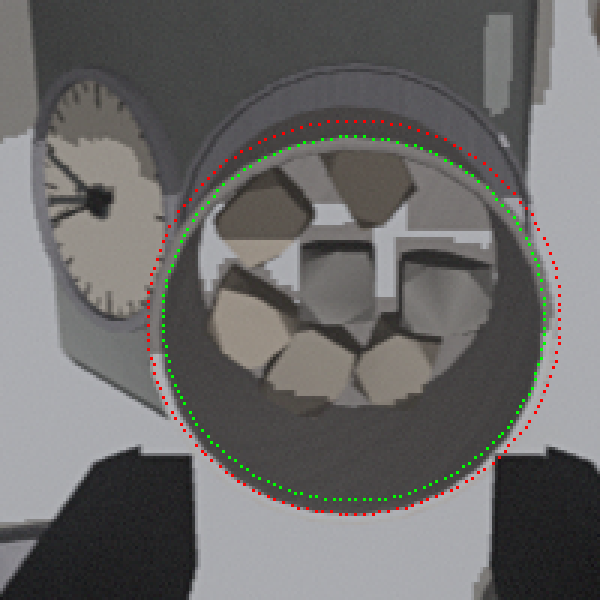

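View pics/d26.png

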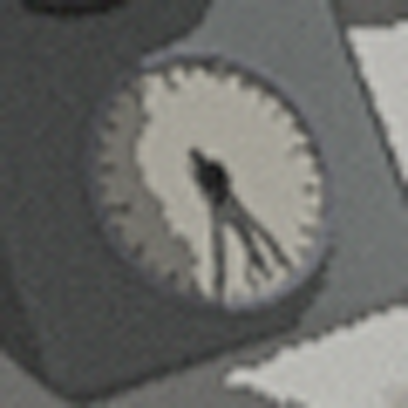

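```bash
python3 -m inch '[[0.43,[-3,-2,-2],0],[0.43,[-6,-5,-2],0],[0.43,[-9,-8,0],0],[0.43,[-13,-11,0],0],[0.43,[-17,-14,2],0],[0.43,[-19.5,-18,6],0],[0.43,[-20.6,-19.8,11],0],[0.43,[-20.6,-19.8,16],0],[0.43,[-20.6,-19.8,21],0],[0.43,[-20.6,-19.8,21],0],[0.43,[-20.6,-19.8,21],0],[0.43,[-20.6,-19.8,21],0]]' 25
python3 - <<'E'
from h import *
save('wrist','w27');s=r.get_state();print(s['tool_pos'],proj('wrist',[*s['tool_pos'][:2],.014]))
E
```

```text
clock: 34.7
tool_pos: [0.4428, -0.2292, 0.0716]
eef_rot: [0.708, 0.706, -0.0, -0.0]
contact_force: [-0.8, 0.1, 0.2]
opening: 0.569
[ 0.44347503 -0.22941043  0.07234921] (np.float64(324.0863564872304), np.float64(270.54630284134214))
```

View pics/w27.png

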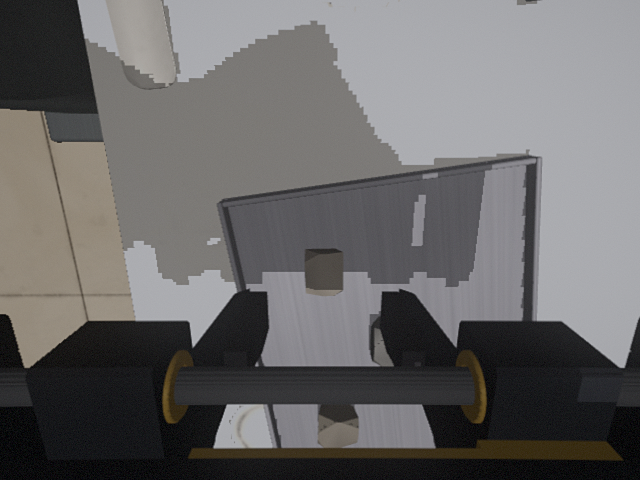

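```bash
python3 -m inch '[[0.57,[0,0,0],0],[0.57,[0,0,2],0],[0.57,[0,0,4],0],[0.57,[0,0,5.1],0],[0.57,[0,0,5.1],0],[0.57,[0,0,5.1],0],[1,[0,0,5.1],0],[1,[0,0,5.1],0],[1,[0,0,5.1],0],[1,[0,0,5.1],0],[1,[0,0,5.1],0],[1,[0,0,5.1],0],[1,[0,0,3.1],0],[1,[0,0,0],0],[1,[0,0,-5],0],[1,[0,0,-10],0],[1,[0,0,-10],0]]' 25
python3 - <<'E'
from h import *
save('wrist','w28');s=r.get_state();print(s['tool_pos'])
for z in(.169,.175,.181): print(z)
E
```

```text
clock: 36.45
tool_pos: [0.4461, -0.2301, 0.177]
eef_rot: [0.708, 0.706, 0.002, 0.004]
contact_force: [1.3, -1.0, -0.4]
opening: 0.233
[ 0.44450892 -0.23023613  0.17445497]
0.169
0.175
0.181
```

View pics/w28.png

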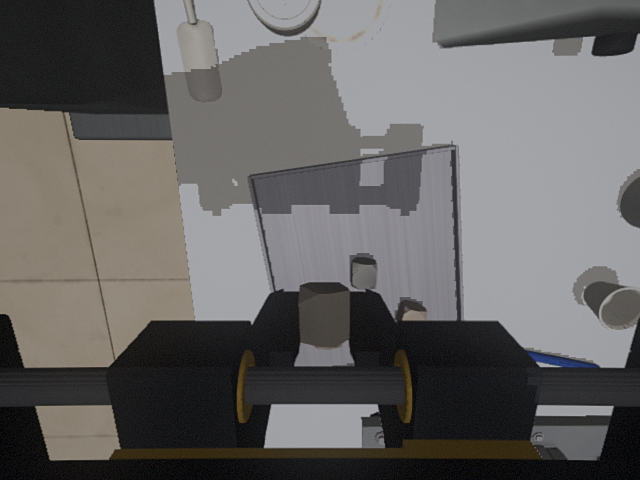

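```bash
python3 -m inch '[[1,[0,0,-4],0],[1,[0,0,-8],0],[1,[2,2,-12],0],[1,[5,4.5,-12],0],[1,[8,7.5,-12],0],[1,[11,10.5,-12],0],[1,[14,13.5,-12],0],[1,[17,16.5,-12],0],[1,[20,19.5,-11],0],[1,[20.5,19.7,-8],0],[1,[20.5,19.7,-5],0],[1,[20.5,19.7,-2.9],0],[1,[20.5,19.7,-2.9],0],[1,[20.5,19.7,-2.9],0],[1,[20.5,19.7,-2.9],0]]' 25
python3 - <<'E'
from h import *
save('wrist','w29')
E
```

```text
clock: 38.0
tool_pos: [0.6411, -0.0249, 0.2016]
eef_rot: [0.708, 0.706, 0.001, 0.001]
contact_force: [0.4, 0.0, 0.5]
opening: 0.233
```

View pics/w29.png

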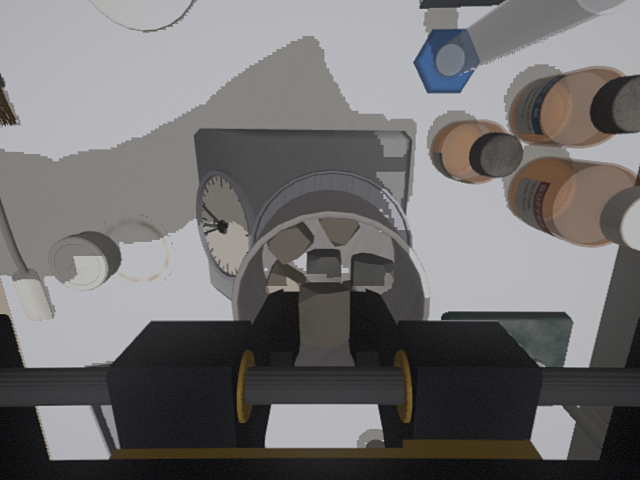

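```bash
python3 -m inch '[[1,[0,0.3,0.6],0],[1,[0,0.3,0.6],0],[0.65,[0,0.3,0.6],0],[0.55,[0,0.3,0.6],0],[0.55,[0,0.3,0.6],0],[0.55,[0,0.3,-1],0],[0.55,[0,0.3,-4],0],[0.55,[0,0.3,-9],0],[0.5,[0,0.3,-9],0],[0.4,[0,0.3,-9],0],[0.4,[0,0.3,-9],0],[0.4,[0,0.3,-9],0],[0.4,[0,0.3,-9],0]]' 25
python3 - <<'E'
from h import *
save('wrist','w30');im=save('scene','s30')
cv2.imwrite('pics/d30.png',cv2.cvtColor(cv2.resize(im[200:320,250:370],None,fx=5,fy=5,interpolation=cv2.INTER_CUBIC),cv2.COLOR_RGB2BGR))
E
```

```text
clock: 39.35
tool_pos: [0.6429, -0.0253, 0.2897]
eef_rot: [0.708, 0.706, -0.001, -0.001]
contact_force: [0.5, -0.4, -0.3]
opening: 0.595
```

View pics/w30.png

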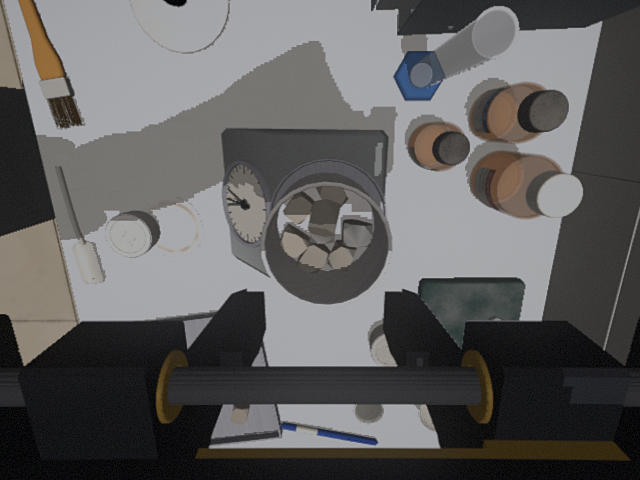

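View pics/d30.png

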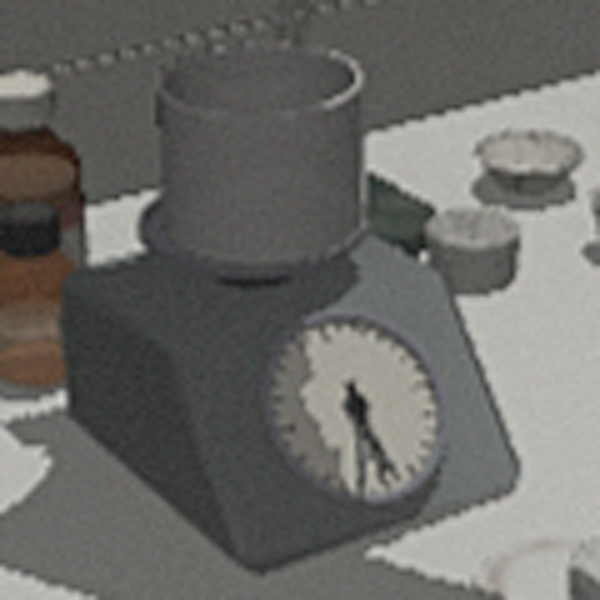

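```bash
python3 - <<'E'
from h import *
acc=0
for i in range(4): acc=acc+viewer.snapshot('scene').astype(float)
im=(acc/4).astype(np.uint8)
a=cv2.resize(im[258:308,295:345],(400,400),interpolation=cv2.INTER_CUBIC)
w=cv2.cvtColor(cv2.imread('pics/w30.png'),cv2.COLOR_BGR2RGB)
b=cv2.resize(w[150:260,210:280],(255,400),interpolation=cv2.INTER_CUBIC)
cv2.imwrite('pics/d31.png',cv2.cvtColor(np.hstack([a,b]),cv2.COLOR_RGB2BGR))
E
```

```text
(no output)
```

View pics/d31.png

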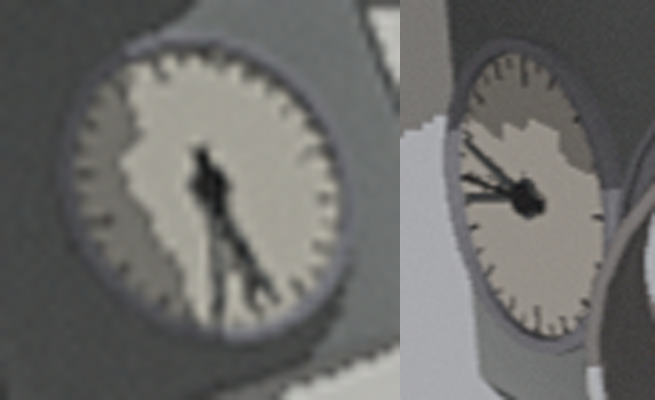

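```bash
python3 -m inch '[[0.4,[0,-4,0],0],[0.4,[0,-8,0],0],[0.4,[0,-13,0],0],[0.4,[0,-17,0],0],[0.4,[0,-17,1],0],[0.4,[0,-17,2],0],[0.4,[0,-17,2],0],[0.4,[0,-17,2],0]]' 25
python3 - <<'E'
from h import *
im=save('wrist','w32');u,v=map(int,proj('wrist',PIV));print(u,v)
cv2.imwrite('pics/w32z.png',cv2.cvtColor(cv2.resize(im[v-50:v+50,u-50:u+50],None,fx=6,fy=6,interpolation=cv2.INTER_CUBIC),cv2.COLOR_RGB2BGR))
E
```

```text
clock: 40.45
tool_pos: [0.4748, -0.0243, 0.2704]
eef_rot: [0.708, 0.706, 0.001, -0.0]
contact_force: [0.7, -0.5, -0.3]
opening: 0.6
408 208
```

View pics/w32z.png

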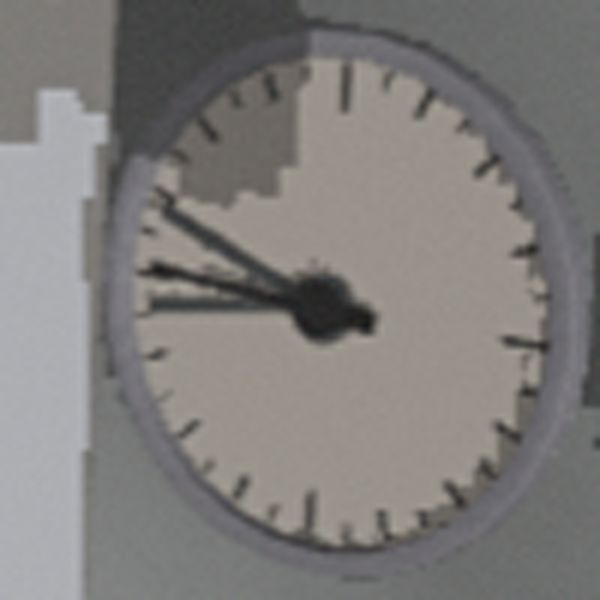

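```bash
python3 -m inch '[[0.4,[4,0,0],0],[0.4,[9,1,0],0],[0.4,[14,2,0],0],[0.4,[18,2,0],0],[0.4,[19,2,2],0],[0.4,[19,2,5],0],[0.4,[19,2,8],0],[0.4,[19,2,8],0],[0.4,[19,2,8],0]]' 25
python3 - <<'E'
from h import *
save('wrist','w33');s=r.get_state();print(s['tool_pos'],proj('wrist',[*s['tool_pos'][:2],.04]))
for d in det('wrist','lid_knob'):print(d)
E
```

```text
clock: 41.4
tool_pos: [0.4944, 0.1659, 0.191]
eef_rot: [0.708, 0.706, 0.0, -0.0]
contact_force: [-0.1, 0.8, -0.2]
opening: 0.6
[0.49489132 0.16606014 0.19174669] (np.float64(323.73604632259674), np.float64(228.00133137113005))
(0.91, [275.5, 154.8, 113.2, 105.8], np.float64(331.6), np.float64(207.7), 9226)
```

View pics/w33.png

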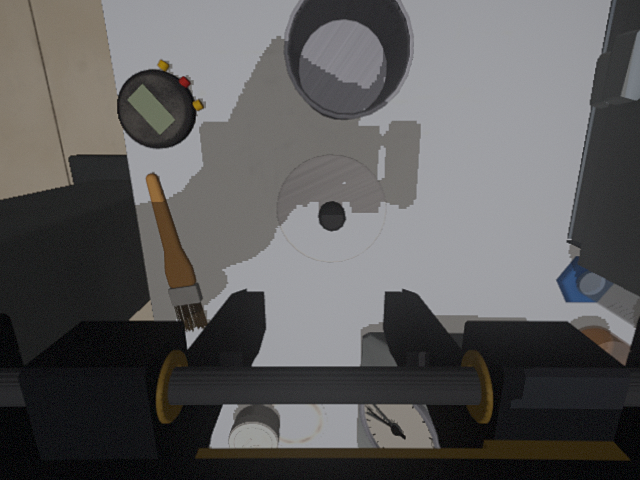

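```bash
python3 - <<'E'
from h import *
print(onz('wrist',(332,216),.0405), onz('wrist',(331.6,208),.010))
E
```

```text
[0.50186736 0.17603869 0.0405    ] [0.50225265 0.17618552 0.01      ]
```

```bash
python3 -m inch '[[0.45,[0.5,0.4,3],0],[0.5,[1,0.7,6],0],[0.5,[1,0.7,9],0],[0.5,[1,0.7,11],0],[0.5,[1,0.7,11],0],[0.5,[1,0.7,11],0]]' 25
python3 - <<'E'
from h import *
save('wrist','w34');s=r.get_state();print(s['tool_pos'],proj('wrist',[*s['tool_pos'][:2],.0405]))
E
```

```text
clock: 42.1
tool_pos: [0.5019, 0.1758, 0.082]
eef_rot: [0.708, 0.706, 0.001, 0.0]
contact_force: [0.4, 0.1, 0.5]
opening: 0.498
[0.50216388 0.175908   0.08233918] (np.float64(323.981142014186), np.float64(282.4697254862859))
```

View pics/w34.png

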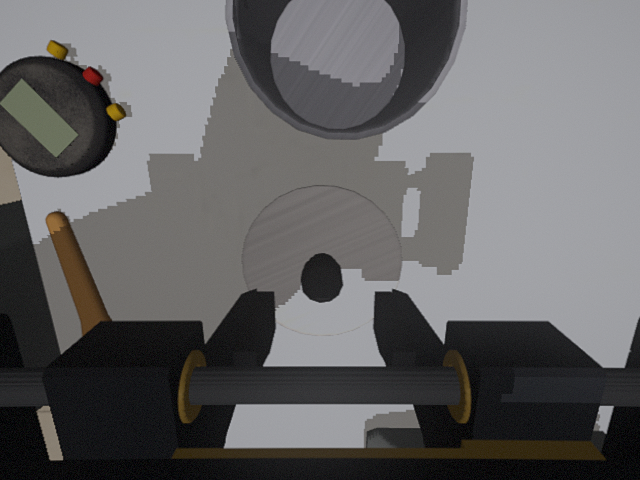

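```bash
python3 -m inch '[[0.5,[0.15,-0.1,2],0],[0.5,[0.15,-0.1,4],0],[0.5,[0.15,-0.1,5.4],0],[0.5,[0.15,-0.1,5.4],0],[0.5,[0.15,-0.1,5.4],0],[1,[0.15,-0.1,5.4],0],[1,[0.15,-0.1,5.4],0],[1,[0.15,-0.1,5.4],0],[1,[0.15,-0.1,5.4],0],[1,[0.15,-0.1,5.4],0],[1,[0.15,-0.1,5.4],0],[1,[0.15,-0.1,3],0],[1,[0.15,-0.1,0],0],[1,[0.15,-0.1,-4],0],[1,[0.15,-0.1,-4],0],[1,[0.15,-0.1,-4],0]]' 40
python3 - <<'E'
from h import *
save('wrist','w35');s=r.get_state();print(s['tool_pos'],s['opening'])
save('scene','s35')
E
```

```text
clock: 43.75
tool_pos: [0.5003, 0.1766, 0.1211]
eef_rot: [0.708, 0.706, 0.001, 0.0]
contact_force: [0.5, -0.7, -0.4]
opening: 0.242
[0.49976007 0.17619186 0.1202437 ] 0.24335979057346926
```

View pics/w35.png

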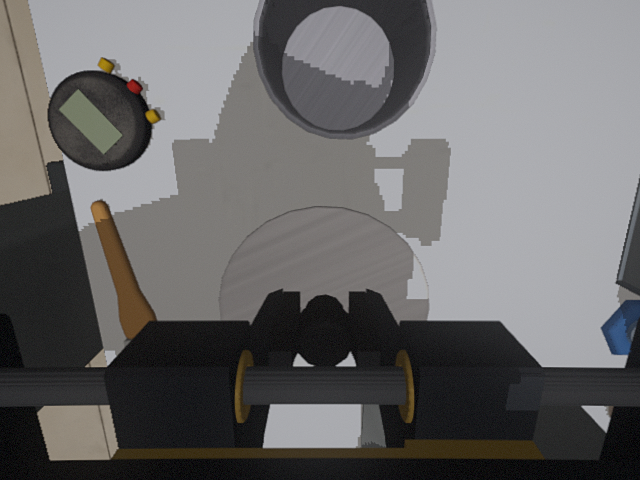

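View pics/s35.png

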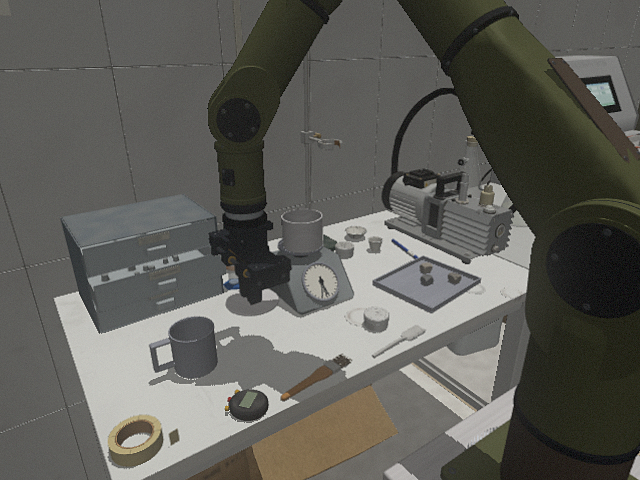

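```bash
python3 - <<'E'
from h import *
im=cv2.imread('pics/w35.png');P=viewer.camera_params('wrist');s=r.get_state();t=s['tool_pos']
def circ(im,c,R,col,P):
  for a in np.linspace(0,2*np.pi,300):
    u,v=proj('wrist',[c[0]+R*np.cos(a),c[1]+R*np.sin(a),c[2]],P)
    if 0<=v<479.5 and 0<=u<639.5: im[int(v+.5),int(u+.5)]=col
circ(im,(t[0],t[1],t[2]-.018),.0485,(0,0,255),P)
circ(im,(t[0],t[1]+.002,t[2]-.018),.0485,(0,255,0),P)
cv2.imwrite('pics/w35z.png',cv2.resize(im[180:330,200:450],None,fx=3,fy=3,interpolation=cv2.INTER_NEAREST))
# w30: camera pose must be rebuilt: translate current pose
def P_at(tp):
  Q=dict(P);T=P['world_to_cam'].copy();T[:3,3]=T[:3,3]-T[:3,:3]@(np.array(tp)-t);Q['world_to_cam']=T;return Q
Q=P_at([.6429,-.0253,.2897])
im=cv2.imread('pics/w30.png')
for z,c in((.181,(0,0,255)),(.174,(0,255,0)),(.168,(255,0,0))):
  q=onz('wrist',(326,243.5),z,Q);print(z,q);circ(im,q,.0465,c,Q)
cv2.imwrite('pics/w30z.png',cv2.resize(im[160:320,240:410],None,fx=4.5,fy=4.5,interpolation=cv2.INTER_NEAREST))
E
```

```text
0.181 [ 0.64403742 -0.02523598  0.181     ]
0.174 [ 0.64406482 -0.02745222  0.174     ]
0.168 [ 0.6440883  -0.02935185  0.168     ]
```

View pics/w35z.png

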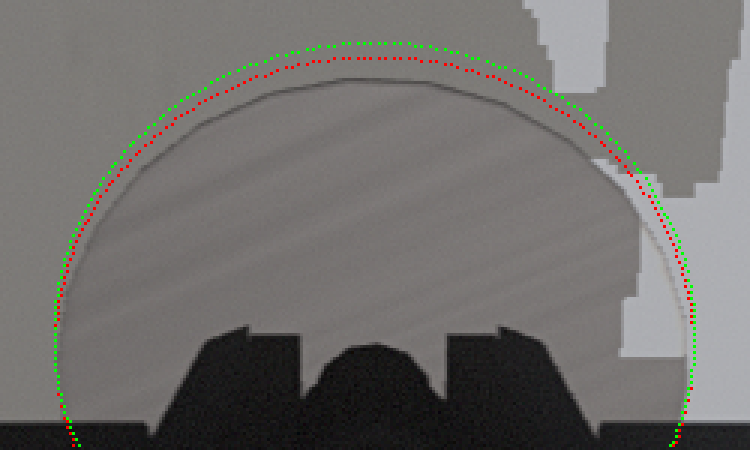

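View pics/w30z.png

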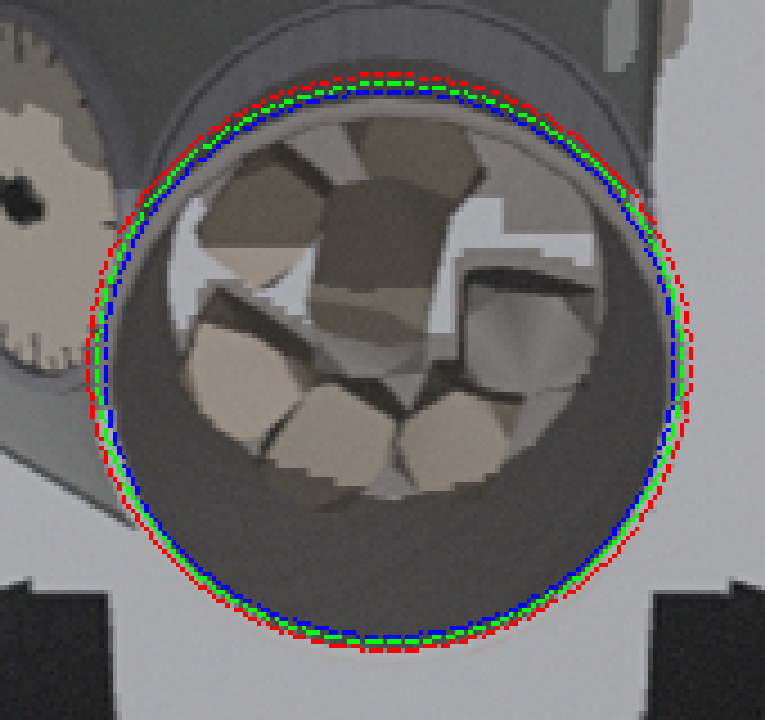

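```bash
python3 - <<'E'
from h import *
im=cv2.cvtColor(viewer.snapshot('wrist'),cv2.COLOR_RGB2BGR);P=viewer.camera_params('wrist');s=r.get_state();t=s['tool_pos']
from scipy.spatial.transform import Rotation as R_
R=R_.from_quat(s['eef_rot']).as_matrix();print(R.round(4),t)
def circ(im,off,R0,col):
  for a in np.linspace(0,2*np.pi,300):
    p=t+R@np.array([off[0]+R0*np.cos(a),off[1]+R0*np.sin(a),off[2]])
    u,v=proj('wrist',p,P)
    if 0<=v<479.5 and 0<=u<639.5: im[int(v+.5),int(u+.5)]=col
for dx,c in((0,(0,0,255)),(-.003,(0,255,0)),(-.006,(255,0,0))):
  circ(im,(dx,0,.018),.0485,c);circ(im,(dx,0,-.0125),.0115,c)
circ(im,(0,0,.014),.002,(255,255,255))
cv2.imwrite('pics/w36z.png',cv2.resize(im[180:380,200:450],None,fx=3.2,fy=3,interpolation=cv2.INTER_NEAREST))
E
```

```text
[[ 0.0025  1.     -0.0021]
 [ 1.     -0.0025 -0.0015]
 [-0.0015 -0.0021 -1.    ]] [0.49925572 0.17610807 0.11947068]
```

View pics/w36z.png

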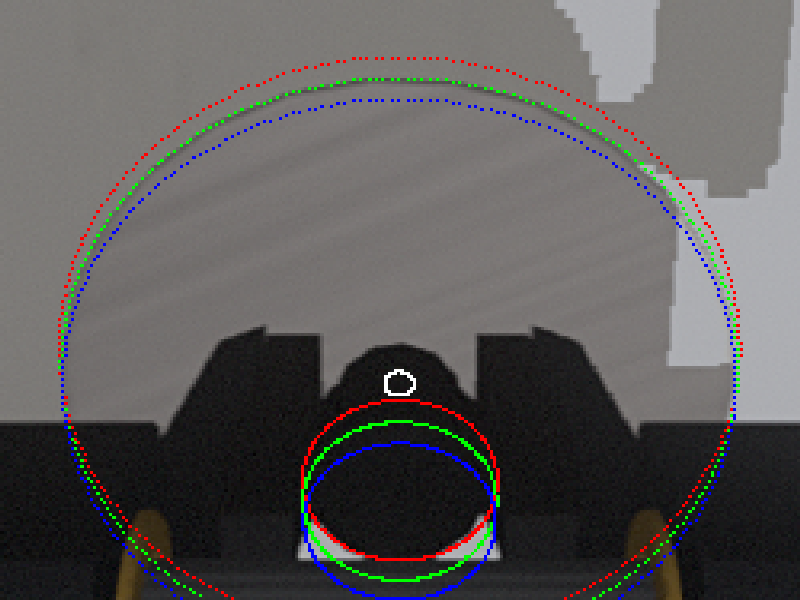

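```bash
python3 - <<'E'
from h import *
from scipy.spatial.transform import Rotation as R_
P=viewer.camera_params('wrist');s=r.get_state();t=s['tool_pos'];R=R_.from_quat(s['eef_rot']).as_matrix()
for o in [(.009,.0115,.014),(.009,-.0115,.014),(.009,.025,.014),(.009,.0115,-.01)]: print(o,proj('wrist',t+R@np.array(o),P))
E
```

```text
(0.009, 0.0115, 0.014) (np.float64(350.3660873182731), np.float64(288.95891287862156))
(0.009, -0.0115, 0.014) (np.float64(298.1678393869745), np.float64(289.00572510221))
(0.009, 0.025, 0.014) (np.float64(381.0185988804986), np.float64(288.946637138058))
(0.009, 0.0115, -0.01) (np.float64(354.83644921951543), np.float64(315.69783256473545))
```

```bash
python3 -m inch '[[1,[0,0,-5],0],[1,[0,0,-10],0],[1,[0,0,-15],0],[1,[-2,1,-18],0],[1,[-5,3,-18],0],[1,[-8,5.5,-18],0],[1,[-11,8,-18],0],[1,[-14,10.5,-18],0],[1,[-17,13,-18],0],[1,[-19.5,14.4,-17],0],[1,[-20.1,14.4,-15],0],[1,[-20.1,14.4,-13],0],[1,[-20.1,14.4,-11],0],[1,[-20.1,14.4,-10.5],0],[1,[-20.1,14.4,-10.5],0],[1,[-20.1,14.4,-10.5],0]]' 40
python3 - <<'E'
from h import *
save('wrist','w37');im=save('scene','s37')
print(r.get_state()['tool_pos'])
cv2.imwrite('pics/s37z.png',cv2.cvtColor(cv2.resize(im[160:320,230:380],None,fx=4,fy=4,interpolation=cv2.INTER_CUBIC)[:,:],cv2.COLOR_RGB2BGR)[:600])
E
```

```text
clock: 45.5
tool_pos: [0.6438, -0.0242, 0.2261]
eef_rot: [0.708, 0.706, 0.0, 0.0]
contact_force: [-0.2, 0.0, 0.0]
opening: 0.244
[ 0.64406227 -0.0242656   0.22672236]
```

View pics/w37.png

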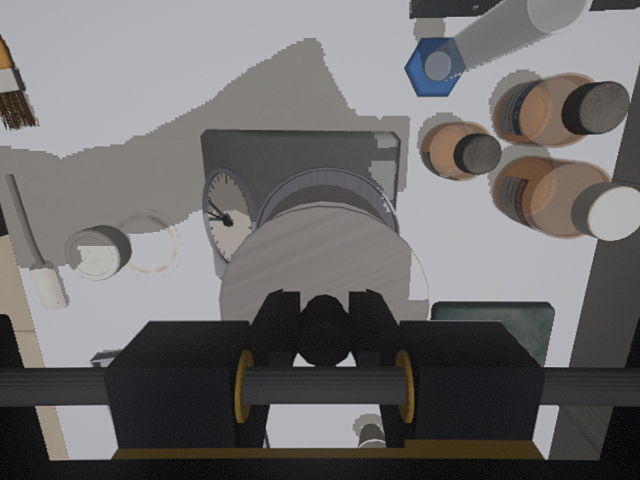

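View pics/s37z.png

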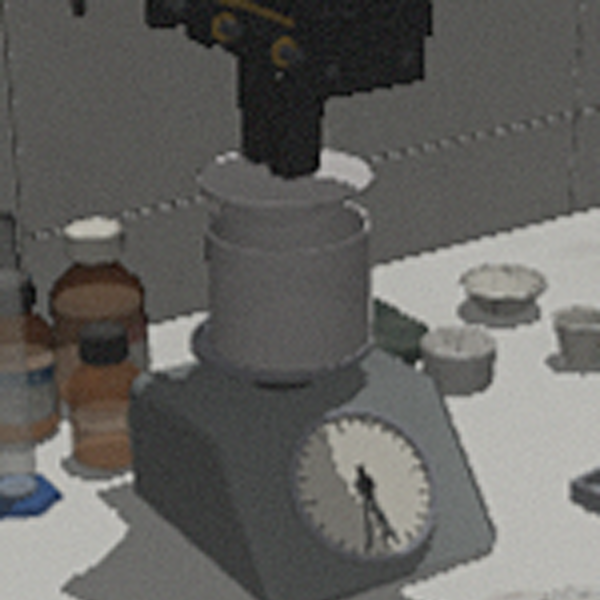

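```bash
python3 -m inch '[[1,[0,0,0.8],0],[1,[0,0,1.4],0],[1,[0,0,1.9],0],[1,[0,0,2.2],0],[1,[0,0,2.4],0],[1,[0,0,2.4],0],[1,[0,0,2.4],0]]' 40
python3 - <<'E'
from h import *
im=save('scene','s38')
cv2.imwrite('pics/s38z.png',cv2.cvtColor(cv2.resize(im[160:310,230:380],None,fx=4,fy=4,interpolation=cv2.INTER_CUBIC),cv2.COLOR_RGB2BGR))
E
```

```text
clock: 46.3
tool_pos: [0.6436, -0.0246, 0.2018]
eef_rot: [0.708, 0.706, 0.0, 0.0]
contact_force: [0.3, 0.9, -0.7]
opening: 0.242
```

View pics/s38z.png

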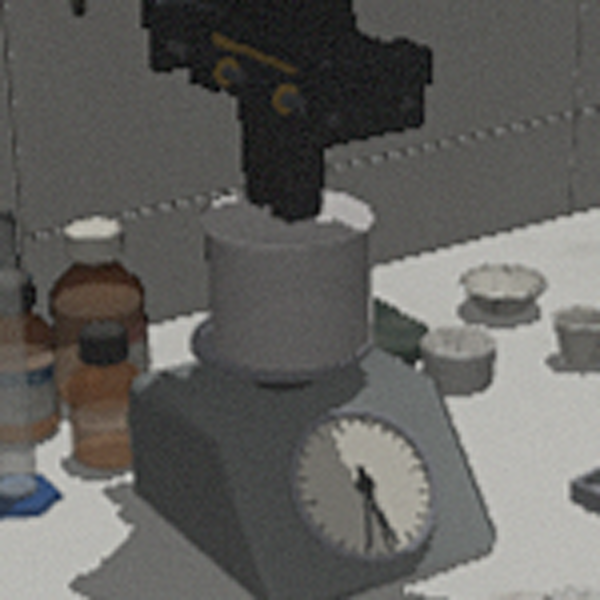

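```bash
python3 -m inch '[[1,[0,0,0.3],0],[1,[0,0,0.6],0],[1,[0,0,0.8],0],[1,[0,0,0.8],0],[1,[0,0,0.8],0]]' 40
python3 - <<'E'
from h import *
im=save('scene','s39');save('wrist','w39')
cv2.imwrite('pics/s39z.png',cv2.cvtColor(cv2.resize(im[160:310,230:380],None,fx=4,fy=4,interpolation=cv2.INTER_CUBIC),cv2.COLOR_RGB2BGR))
E
```

```text
clock: 46.85
tool_pos: [0.6435, -0.0246, 0.1937]
eef_rot: [0.708, 0.706, -0.0, 0.0]
contact_force: [0.8, -0.2, 0.7]
opening: 0.239
```

View pics/s39z.png

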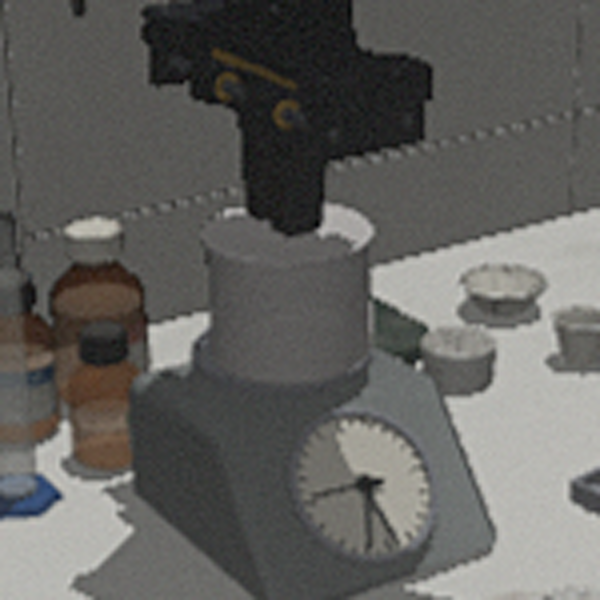

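View pics/w39.png

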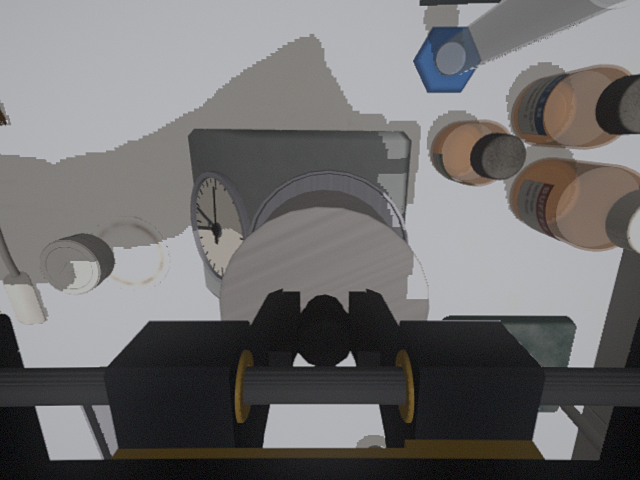

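```bash
python3 -m inch '[[1,[0,0,-0.15],0],[1,[0,0,-0.3],0],[1,[0,0,-0.3],0],[0.7,[0,0,-0.3],0],[0.6,[0,0,-0.3],0],[0.5,[0,0,-0.3],0],[0.5,[0,0,-0.3],0],[0.5,[0,0,-0.3],0],[0.5,[0,0,-2],0],[0.5,[0,0,-5],0],[0.5,[0,0,-9],0],[0.5,[0,0,-12],0],[0.5,[0,0,-12],0],[0.5,[0,0,-12],0]]' 20
python3 - <<'E'
from h import *
im=save('scene','s40');save('wrist','w40')
cv2.imwrite('pics/s40z.png',cv2.cvtColor(cv2.resize(im[160:310,230:380],None,fx=4,fy=4,interpolation=cv2.INTER_CUBIC),cv2.COLOR_RGB2BGR))
E
```

```text
clock: 48.35
tool_pos: [0.6435, -0.0247, 0.3141]
eef_rot: [0.708, 0.706, 0.0, 0.0]
contact_force: [0.2, -0.3, -0.7]
opening: 0.502
```

View pics/s40z.png

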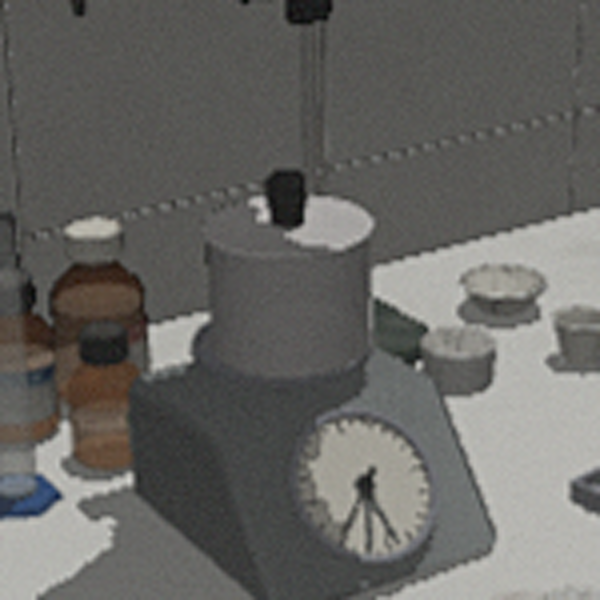

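View pics/w40.png

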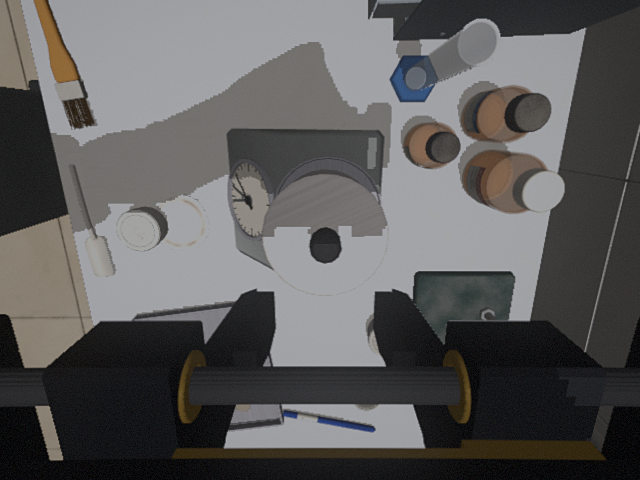

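```bash
python3 -m inch '[[0.5,[0,-4,0],0],[0.5,[0,-9,0],0],[0.5,[0,-14,0],0],[0.5,[0,-17,1],0],[0.5,[0,-17,3],0],[0.5,[0,-17,3],0],[0.5,[0,-17,3],0],[0.5,[0,-17,3],0]]' 20
python3 - <<'E'
from h import *
im=save('wrist','w41');t=save('top','t41');s=save('scene','s41');u,v=map(int,proj('wrist',PIV))
P=viewer.camera_params('wrist')
a=cv2.resize(im[v-45:v+45,u-45:u+45],(500,500),interpolation=cv2.INTER_CUBIC)
b=cv2.resize(s[190:330,240:380][:100,10:80],(350,500),interpolation=cv2.INTER_CUBIC)
cv2.imwrite('pics/f41.png',cv2.cvtColor(cv2.resize(np.hstack([a,b]),None,fx=.9,fy=.9),cv2.COLOR_RGB2BGR))
cv2.imwrite('pics/t41z.png',cv2.cvtColor(cv2.resize(t[180:330,160:480],None,fx=2.5,fy=2.5,interpolation=cv2.INTER_CUBIC),cv2.COLOR_RGB2BGR))
E
```

```text
clock: 49.25
tool_pos: [0.4744, -0.0239, 0.2839]
eef_rot: [0.708, 0.706, 0.001, -0.0]
contact_force: [0.3, 0.0, 0.3]
opening: 0.499
```

View pics/f41.png

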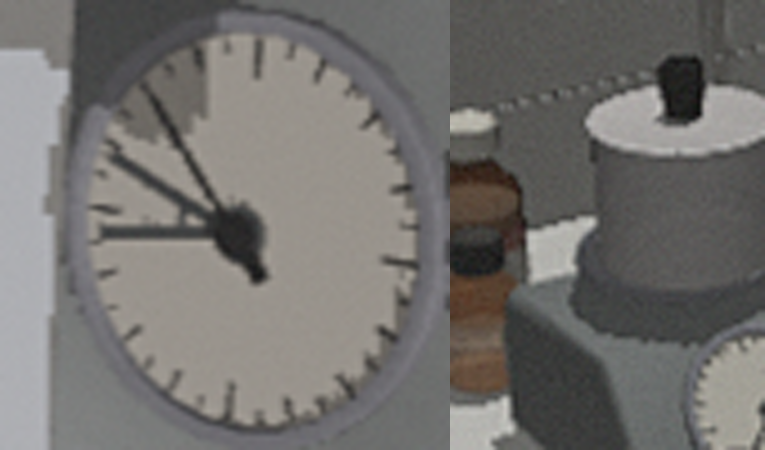

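View pics/t41z.png

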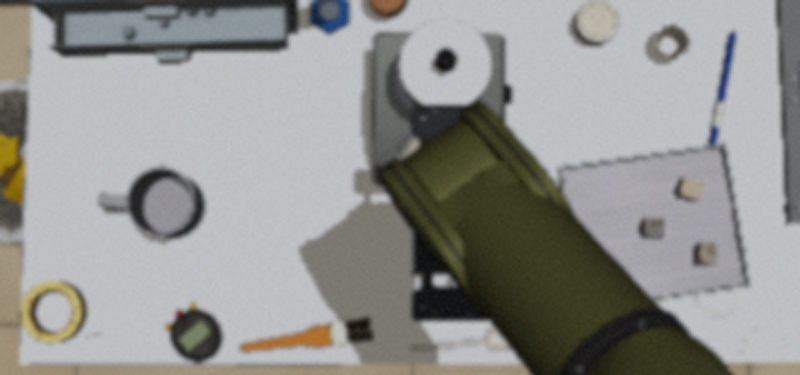

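View pics/s41.png

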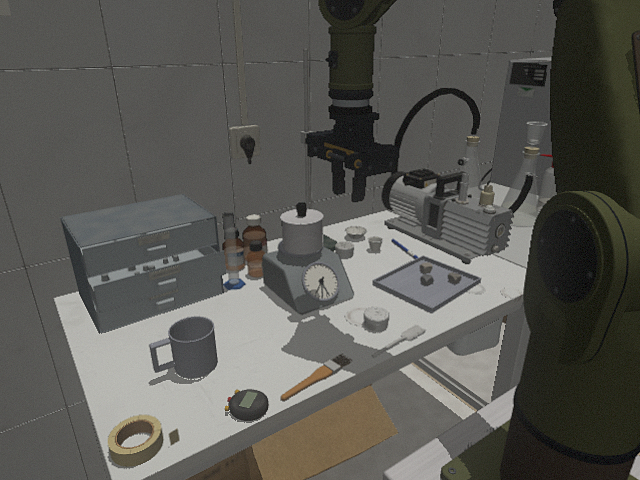

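View pics/w41.png

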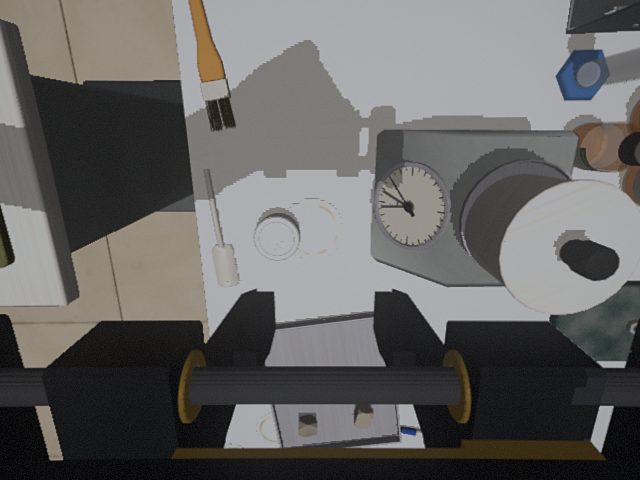

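```bash
python3 -c "
from h import *
print(r.finish_job(), r.get_state()['clock'])"
```

```text
the job is handed in; nothing more can be done
the job is handed in; nothing more can be done
```

I poured the beaker's six stones into the can, stood the empty beaker back on the bench, added two spares from the tray, closed the can with its lid, and handed the job in after about 49 s. `finish_job` gives no verdict, so the result rests on my last pictures.

**Weight:**
- **Before pouring:** I could not count the stones directly. The needle read about 2.36 rad after the pour, which fits six, and the beaker showed empty afterwards.
- **With eight stones and the can open:** the needle was at rest between the prongs. It sat nearer the lower one, by my estimate about 0.18 rad inside it.
- **With the lid on:** the needle was roughly 0.7 rad past the middle of the fork. That is a rough reading from a slanted view, within the allowed 0.505 to 1.075 rad.

**Lid:** it looks flat on the rim with no gap and roughly centred. I did not measure its centring or tilt after release.

**The rest of the bench:** the beaker stands upright and empty, three spares are still in the tray, and the stopwatch and both tins look undisturbed.

**Disagreements and surprises:**
- The wrist camera put the can about 5 mm further from the robot (in x) than the scene and top cameras did, and up to 10 mm lower. I used the wrist camera for x and a height in between, and the needle moved when the lid touched, as expected.
- The can shifted a few millimetres on the pan during the pour.
- The lid was moved about 5 cm at some point, so I located it again before gripping it.

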